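# Load a branch into the slicing jig and hold it down for the saw

## Task

A new branch goes on the slicing jig: turn the pointer knob of the jig's slice counter anticlockwise, back to its zero pin, then lay the thickest and longest of the three loose branch pieces in the V-block, butted against the end stop, and press it down firmly onto both faces of the V, with about 15 N. Your program finishes while still pressing the branch down, ready for the saw; leave the other loose things where they lie.

Things in the scene. Friction and masses are not known exactly. Their poses are not given: they have to be found in the camera images.
- branch: The branch piece to be sliced: a straight round rod with dark bark and pale sawn ends, 40 mm in diameter and 150 mm long, 0.09 to 0.17 kg, lying on its side on the table (it can roll). Origin at its middle, on its axis (20 mm above the table at the start); x runs along its axis, either way round is the same.
- jig: The slicing jig, fixed on the table: plywood base 250 (x) x 210 (y) x 10 mm with a V-block along x, end stop and saw guide on it, and beside the V-block (+y) the slice counter. Origin under the base's middle. The saw guide: two pairs of aluminium posts, 92 mm above the table, at x = 62 mm, their inner faces 33 mm to either side of the V's middle line, which is at y = -37 mm.
- seat (a point): Where the middle of the branch must finally be: the point of the jig on the axis of a 40 mm rod that lies in the V and touches the end stop, 55 mm above the table. x runs along the V towards the end stop, y to the counter's side, z up. The seated branch's top line is 75 mm above the table. About 15 N pressed straight down on the branch is what the saw needs.
- stop_face (a point): Middle of the steel end stop's face, at the height of the seated branch's axis, 75 mm from seat along x; axes as seat. The plate is 62 mm wide, 7 mm thick, its top 68 mm above the table. The end face of the branch goes against it; a 3 mm saw slot crosses the V 11 mm before it.
- v_left: The +y half (counter's side) of the pale hardwood V-block, with one sloping face of the V. The whole block is 62 mm wide, its top 46 mm above the table; the 90 degree V is 38 mm wide at the top, 19 mm deep, and runs from the stop to its open end 85 mm from seat along -x. Origin on the base board below the V's bottom line, 2 mm along x and 45 mm below seat; axes as seat.
- v_right: The -y half of the V-block, with the other sloping face. Sizes, origin and axes as v_left. Both halves must carry the branch: gripped from the sides it can bear on one face alone, pressed on top with shut fingers it centres itself. An arm that stops on a force eases off a little afterwards.
- counter (a joint): Slice counter, rad: 0 with the pointer at the steel zero pin, a hard stop; grows as the knob turns clockwise seen from above (one mark = 0.262). To reset, turn the knob anticlockwise seen from above by this angle until it stops; up to 0.15 rad more hand turn against the stop does no harm. It stays where it is left (friction 0.03 N m).
- counter_grip (a point): On the upright axis of the counter's black knob, at the middle of its grip bar, 58 mm above the table. The bar is 44 mm long along this point's x (which turns with the knob), 12 mm wide, from 44 to 68 mm above the table; the pointer is at its -x end. At zero its x is parallel to seat's x. Its grey housing is 78 x 78 mm, the dial 40 mm above the table; the V-block's side is 64 mm away.
- branch_thin: Bystander: thin branch piece, 26 mm in diameter and 130 mm long. Origin at its middle.
- branch_short: Bystander: short branch piece, 32 mm in diameter and 75 mm long. Origin at its middle.
- slice_a: Bystander: sawn wood slice, 42 mm across, 10 mm thick, flat on the table. Origin under its middle.
- slice_b: Bystander: sawn wood slice, 36 mm across, 10 mm thick, flat on the table. Origin under its middle.
- glue_gun: Bystander: black cordless hot-glue gun lying on its side, about 185 x 180 mm, 38 mm high. Origin under the middle of its barrel.
- pull_saw: Bystander: pull saw lying flat, 380 mm long, blade 60 mm wide, round wooden handle. Origin where blade and handle meet, on the table.
- glue_bottle: Bystander: white bottle of wood glue, 56 mm across, 135 mm tall. Origin under its middle.
- stick_carton: Bystander: cardboard carton, 75 x 150 x 42 mm. Origin under its middle.
- brush: Bystander: flat brush lying on the table. Origin under its middle.
Things that resemble listed ones, but are neither listed nor needed, are in the scene too. Leave any blue or green look-alike of the branch alone.

How it is judged:
By the outcome, as a careful person would: the job done as asked, in the order asked, and still so for the second after the job is handed in, while the arm keeps its last pose, push and grip.
It also fails if it takes over 61 s, if anything falls off the work surface, if the arm or the gripper's body presses on something with over 40 N, if the wrist force passes 120 N, or if a joint passes its speed limit or range.

## Robot

A 6-joint arm with a two-finger parallel gripper is mounted at the origin on the work surface. World frame = base frame: x ahead of the robot, y to its left, z up, the work surface at z = 0. Lengths are in m, angles in rad, forces in N, time in s.
With the tool pointing down it reaches from about 0.225 to 0.725 m from the base axis. Payload 3.1 kg.
Tool frame: the origin (TCP) lies at the very end of the fingers, on their centre line; the grasp point (between the pads) lies 19 mm behind it; z points along the fingers, y is the direction in which the jaws open and shut (so a half turn about z gives the same grasp; the last joint's range is limited). The gripper opens to 85 mm and grips with 20 to 120 N. Pads are 22 mm wide; open, the fingers measure 114 mm over their backs; the gripper's body (76 mm by 85 mm) begins 54 mm behind the grasp point. The pads swing forward as they close: fully open they stand 13 mm farther back than shut.
Start: joints at [1.006, 0.048, 0.099, 1.622, 0, 1.443], TCP at [0.222, 0.476, 0.206] pointing down, gripper open.
Joint ranges: [-2.91, 2.91], [-0.99, 1.94], [-1.21, 1.42], [-2.12, 2.29], [-1.49, 1.47], [-3.14, 3.14]. Speed limits (rad/s): [2.79, 2.79, 3.14, 3.14, 3.14, 3.14].

## Interface

Orientations are given as a 3x3 rotation matrix whose columns are the frame's x, y, z axes.
In Python, from station import get_state, read_camera, camera_info, close_job gives the robot as it stands.
- The arm moves only by the tool jog_arm, never from a script. Its argument "increments" is a list of rows, each a list of 7 numbers: the shift along the tool's x, y, z in m, then the turn, a rotation vector about the tool's x, y, z in rad, then the finger opening in m, from 0 to 0.0854. A call has exactly 5 rows; each row shifts and turns the pose as measured when the row begins, along the tool's axes as they then stand; what a row does not reach is not made up. A row lasts 1/10 s, in which the tool goes at most 50 mm and 8.59 degrees, less where a joint would pass 70% of its speed; a pose out of reach is approached as far as the arm can. A call is refused whole if a number of a shift passes 0.05 or a number of a turn 0.15, either way. A call with a gripper value outside its range is refused whole. The fingers move at their own pace and stop on an object; the grip force is fixed at half the most. Time passes only in rows, so rows that do not move let the fingers close, or fill a call up. It gives the time, the measured TCP pose, the force and the opening at its end, in the units of the state.
- get_state(): the state, without advancing time (a new reading comes with each control period).
- read_camera(name): name is "side" or "top"; returns the picture (480x640x3 uint8, blue, green, red); there is no depth.
- camera_info(name): a dict with "camera_matrix" (3x3 intrinsics, pixels), "R" (3x3) and "t" (3): a world point X has camera coordinates R X + t. Camera axes: x right, y down, z forward; pixel columns grow to the right and rows downward; lengths in m; the calibration is good to about 2 mm. A picture is of the moment at which its call begins. camera_info takes no time and is no camera call.
- close_job(): hands the job in, once; it reports no verdict.
The state is a dict: "time_s": time; "q": joint angles; "qd": joint speeds; "joint_efforts": joint torques, N m; "tool_pos": TCP position; "orientation": TCP orientation; "contact_force": force on the tool from outside, world axes, zero at the start; "moment": the same for the moment, N m; "gripper_width": finger opening in m.
Only numpy, scipy, OpenCV 4.12 (cv2) and the standard library are available. Lean on these libraries where they do the work, as an engineer would, in place of code of your own. Each camera call takes 0.05 s, during which the arm holds its last target.

## Working session

There is one attempt and no reset: what is moved stays moved. The work goes in short steps, Python scripts to look and compute and a tool call to move; the robot and the scene stay as the last step left them, time stands still between calls to the robot, and variables do not carry over. Pictures are saved under pics/ and viewed, and the job is handed in when it is done.

Besides the shell and the picture viewer there is one more tool, called after "Call:" as name(argument=value, ...), one argument or row to a line, values as JSON. jog_arm: Moves the arm, as the interface text tells. Its arguments: {"type":"object","properties":{"increments":{"type":"array"}},"required":["increments"]}

```bash
mkdir -p pics; ls; python3 - <<'E'
from station import *
import cv2
for n in("side","top"):
    i=camera_info(n);print(n,i)
    cv2.imwrite(f"pics/{n}0.png",read_camera(n))
s=get_state();print(s)
E
```

```text
pics
side {'camera_matrix': array([[454.34037143,   0.        , 319.83065142],
       [  0.        , 454.34037143, 237.92432696],
       [  0.        ,   0.        ,   1.        ]]), 'R': array([[ 0.75047876, -0.66055537,  0.02117139],
       [-0.39037513, -0.46891178, -0.7922935 ],
       [ 0.53328124,  0.58633466, -0.60977273]]), 't': array([-0.39582982,  0.22197335,  1.38351455])}
top {'camera_matrix': array([[596.23044878,   0.        , 316.90184519],
       [  0.        , 596.23044878, 240.19150022],
       [  0.        ,   0.        ,   1.        ]]), 'R': array([[-0.02430838, -0.99964763,  0.01066355],
       [-0.98569095,  0.02218653, -0.16709612],
       [ 0.16680065, -0.0145728 , -0.98588294]]), 't': array([-0.05613649,  0.48704888,  1.82643225])}
{'time_s': 0.1, 'q': array([1.00618556e+00, 4.86771929e-02, 9.77423542e-02, 1.62196759e+00,
       1.17771060e-05, 1.44301697e+00]), 'qd': array([ 0.00139133, -0.0027395 ,  0.00486595, -0.00151771,  0.00041284,
        0.0003766 ]), 'joint_efforts': array([ 3.95783820e-03, -3.39850366e+01,  3.20935750e+01,  1.58133142e-02,
       -4.72851991e-05, -4.20947075e-06]), 'tool_pos': array([0.2217898 , 0.47519626, 0.20502789]), 'orientation': array([[-9.06096583e-01,  4.23069367e-01, -1.13689514e-03],
       [ 4.23070802e-01,  9.06094892e-01, -1.77292359e-03],
       [ 2.80065216e-04, -2.08742714e-03, -9.99997782e-01]]), 'contact_force': array([0.38078806, 0.13275832, 0.56807492]), 'moment': array([-0.04263078, -0.03389836, -0.02611261]), 'gripper_width': 0.08536842854138507}
```

View pics/top0.png

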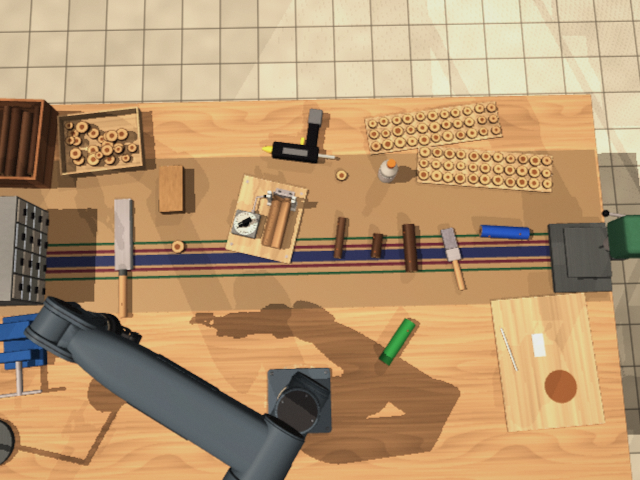

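View pics/side0.png

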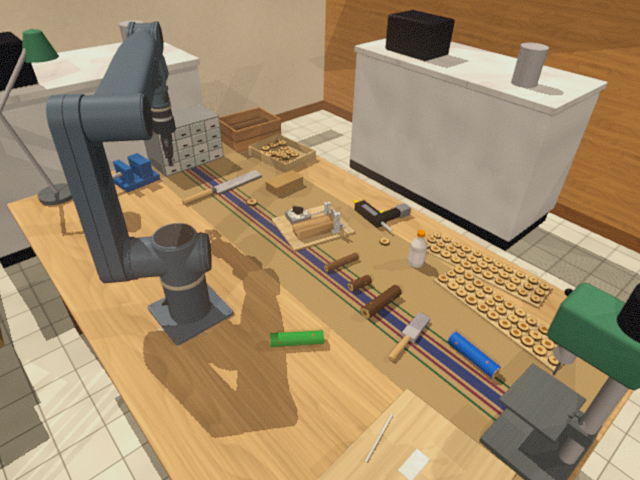

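The top view shows three brown rods: a thin one at (341,238), a short one at (376,246), and a thick, long one at (409,248). Look-alikes are the green rod (397,341), the blue rod (505,232) and the dark logs in the crate (20,140). The jig is at (267,220) with its dial at (245,224). I'd pick (409,248), but I'll check it in crops first.

```bash
cat > h.py <<'E'
import numpy as np, cv2
from station import *
def bp(n,u,v,z):
    i=camera_info(n);K=i["camera_matrix"];R=i["R"];t=i["t"]
    d=R.T@np.linalg.inv(K)@np.array([u,v,1.]);c=-R.T@t
    return c+d*(z-c[2])/d[2]
def pj(n,X):
    i=camera_info(n);p=i["camera_matrix"]@(i["R"]@np.asarray(X,float)+i["t"]);return p[:2]/p[2]
E
python3 - <<'E'
import cv2
a=cv2.imread("pics/top0.png")
cv2.imwrite("pics/c1.png",cv2.resize(a[165:275,215:325],None,fx=5.4,fy=5.4,interpolation=cv2.INTER_CUBIC))
cv2.imwrite("pics/c2.png",cv2.resize(a[200:290,320:440],None,fx=6,fy=6,interpolation=cv2.INTER_CUBIC))
b=cv2.imread("pics/side0.png")
cv2.imwrite("pics/c3.png",cv2.resize(b[190:330,260:420],None,fx=4,fy=4,interpolation=cv2.INTER_CUBIC))
E
```

```text
(no output)
```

View pics/c1.png

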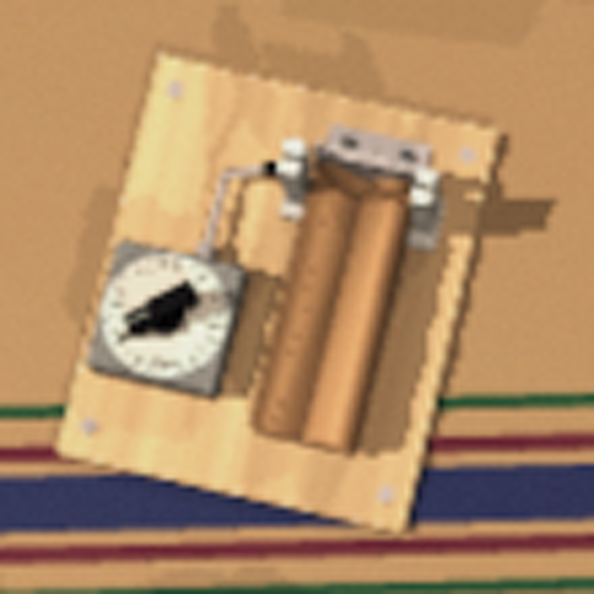

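View pics/c2.png

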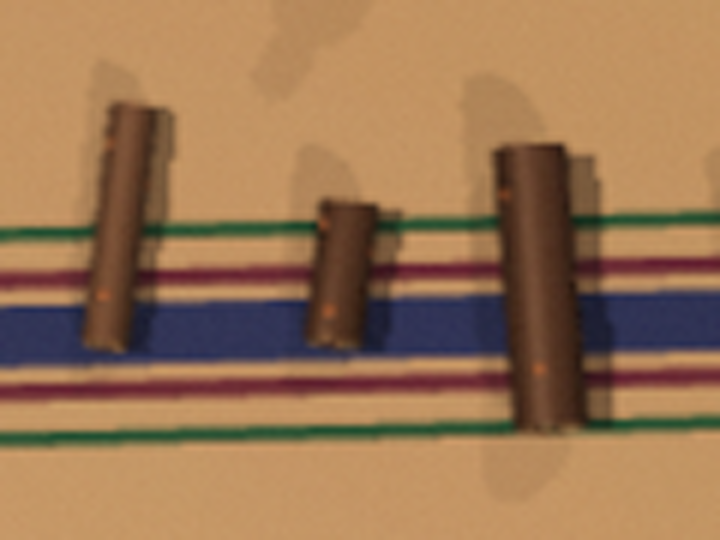

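View pics/c3.png

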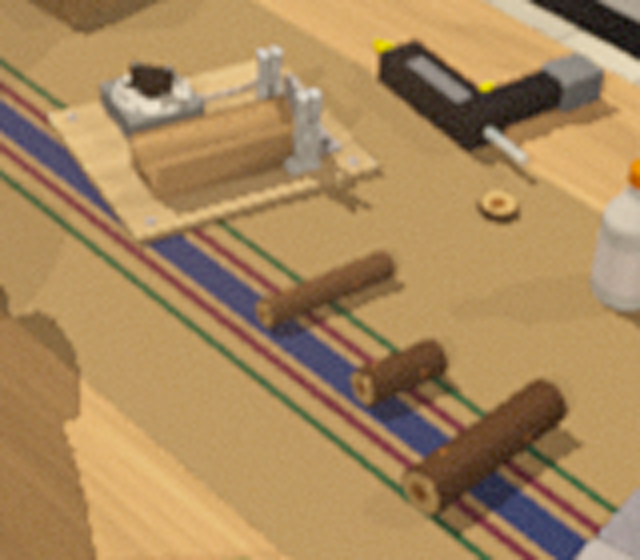

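```bash
python3 - <<'E'
from h import *
f=lambda u,v,s,x0,y0:((u+.5)/s-.5+x0,(v+.5)/s-.5+y0)
C=[(160,52),(503,130),(408,532),(58,455)]
P=np.array([bp("top",*f(*c,5.4,215,165),.01)for c in C]);print(P.round(4))
L=np.array([[.125,.105],[.125,-.105],[-.125,-.105],[-.125,.105]])
m=P[:,:2].mean(0);H=L.T@(P[:,:2]-m);a=np.arctan2(H[0,1]-H[1,0],H[0,0]+H[1,1])
R=np.array([[np.cos(a),-np.sin(a)],[np.sin(a),np.cos(a)]])
print("jig",m,"yaw",a,"res",(P[:,:2]-m-L@R.T).round(4).tolist())
# branch top-outline ends
for n,c in dict(tl=(497,150),tr=(566,147),bl=(517,430),br=(585,428)).items():
    print(n,bp("top",*f(*c,6,320,200),.02).round(4))
# dial
for n,c,z in [("knobtip",(120,335),.05),("knobmid",(160,312),.068),("dialc",(168,313),.04),("boxTL",(125,242),.04),("boxTR",(243,268),.04),("boxBR",(214,397),.04),("boxBL",(90,365),.03)]:
    print(n,bp("top",*f(*c,5.4,215,165),z).round(4))
a=cv2.imread("pics/top0.png")
cv2.imwrite("pics/c4.png",cv2.resize(a[205:242,225:265],None,fx=15,fy=15,interpolation=cv2.INTER_CUBIC))
E
```

```text
[[ 0.7131  0.1623  0.01  ]
 [ 0.6604 -0.0425  0.01  ]
 [ 0.4193  0.0184  0.01  ]
 [ 0.4696  0.2232  0.01  ]]
jig [0.56559159 0.09035773] yaw -0.2461157472854252 res [[0.0007, 0.0006], [-0.0008, -0.0006], [0.0005, -0.0006], [-0.0004, 0.0005]]
tl [ 0.5335 -0.3416  0.02  ]
tr [ 0.5343 -0.3784  0.02  ]
bl [ 0.3838 -0.3449  0.02  ]
br [ 0.3841 -0.3807  0.02  ]
knobtip [0.5327 0.1818 0.05  ]
knobmid [0.5421 0.1567 0.068 ]
dialc [0.5471 0.1551 0.04  ]
boxTL [0.59 0.18 0.04]
boxTR [0.573  0.1112 0.04  ]
boxBR [0.4968 0.1286 0.04  ]
boxBL [0.5192 0.2018 0.03  ]
```

View pics/c4.png

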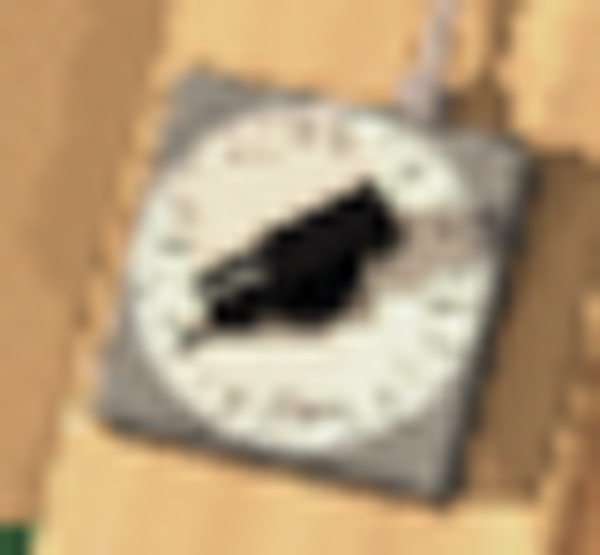

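```bash
cat >> h.py <<'E'
JM=np.array([.5656,.0904]);JA=-.246
def jig(x,y,z=0):
    c,s=np.cos(JA),np.sin(JA);return np.array([JM[0]+c*x-s*y,JM[1]+s*x+c*y,z])
def go(pos,yaw,ppos=None):
    """remaining move in tool axes to pos with tool down and tool x at yaw"""
    from scipy.spatial.transform import Rotation as Ro
    s=get_state();R=s["orientation"];c,n=np.cos(yaw),np.sin(yaw)
    T=np.array([[c,n,0],[n,-c,0],[0,0,-1.]])
    print("t",round(s["time_s"],2),"pos",s["tool_pos"].round(4),"yaw",round(np.arctan2(R[1,0],R[0,0]),3),"F",s["contact_force"].round(1),"Mz",s["moment"].round(2),"w",round(s["gripper_width"],4),"q1,6",s["q"][[0,5]].round(2))
    print("shift",(R.T@(np.asarray(pos)-s["tool_pos"])).round(4),"turn",Ro.from_matrix(R.T@T).as_rotvec().round(3))
E
python3 - <<'E'
from h import *
a=cv2.imread("pics/top0.png")
def dr(img,n,pts,col,k,x0,y0):
    p=np.array([(np.array(pj(n,q))-[x0,y0]+.5)*k for q in pts]).astype(int);cv2.polylines(img,[p],True,col,1)
g=a[210:238,230:262].max(2);ys,xs=np.nonzero(g<75);w=np.c_[xs+230,ys+210]
pts=np.array([bp("top",u,v,.062)[:2] for u,v in w]);m=pts.mean(0);U,S,V=np.linalg.svd(pts-m);print(len(w),m,V[0],np.arctan2(V[0,1],V[0,0]),np.ptp((pts-m)@V[0]),np.ptp((pts-m)@V[1]))
print(jig(-.035,.058),jig(-.002,-.037))
for n,(x0,y0,W,H,k) in dict(top=(225,170,90,100,6),side=(265,195,100,55,8)).items():
    im=cv2.imread(f"pics/{n}0.png")[y0:y0+H,x0:x0+W];im=cv2.resize(im,None,fx=k,fy=k,interpolation=cv2.INTER_CUBIC)
    kc=jig(-.035,.058);d=np.array([np.cos(-1.10),np.sin(-1.10)]);e=np.array([-d[1],d[0]])
    for z in(.044,.068):dr(im,n,[[*(kc[:2]+a*.022*d+b*.006*e),z] for a,b in((1,1),(1,-1),(-1,-1),(-1,1))],(0,0,255),k,x0,y0)
    dr(im,n,[jig(-.035+a*.039,.058+b*.039,.038) for a,b in((1,1),(1,-1),(-1,-1),(-1,1))],(255,0,0),k,x0,y0)
    dr(im,n,[jig(-.002+a,-.037+b,.046) for a,b in((.075,.031),(.075,-.031),(-.085,-.031),(-.085,.031))],(0,255,0),k,x0,y0)
    dr(im,n,[jig(.073,-.037+b,z) for b,z in((.031,.068),(-.031,.068),(-.031,.046),(.031,.046))],(255,0,255),k,x0,y0)
    cv2.imwrite(f"pics/ov_{n}.png",im)
E
```

```text
75 [0.54227275 0.15028142] [-0.04282764 -0.99908248] -1.613637074838669 0.06453591560354195 0.06037915942722947
[0.54577823 0.15517729 0.        ] [0.55464974 0.05500096 0.        ]
```

View pics/ov_top.png

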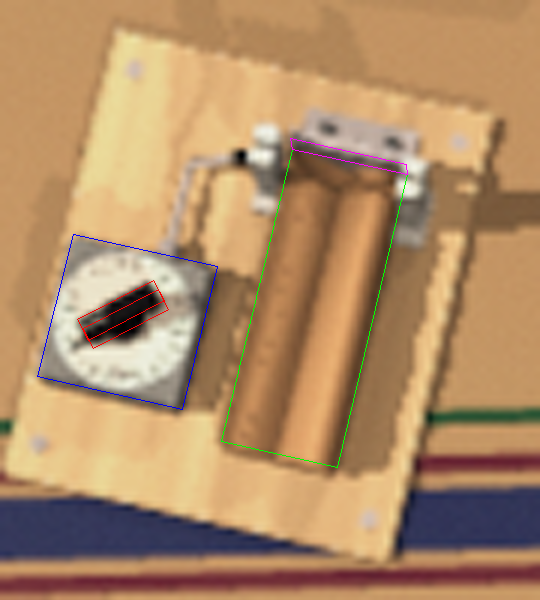

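View pics/ov_side.png

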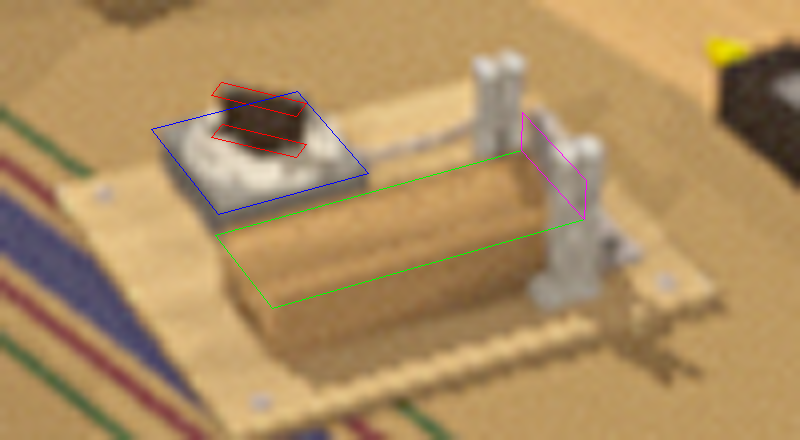

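The overlay puts the jig outline, knob bar and V within about 2 mm of the top picture (dial at (245,224)). The side camera disagrees by about 2 mm. The rod at (409,248) is the thickest and longest of the three, so it's the one to use. Next I move to the knob.

```bash
python3 -c "
from h import *
go([.5455,.155,.15],2.04)"
```

```text
t 0.1 pos [0.2218 0.4752 0.205 ] yaw 2.705 F [0.4 0.1 0.6] Mz [-0.04 -0.03 -0.03] w 0.0854 q1,6 [1.01 1.44]
shift [-0.4288 -0.1531  0.0552] turn [-0.002  0.     0.665]
```

Call:
jog_arm(
  increments=[
    [-0.044,-0.016,0.004,0,0,0,0.045],
    [-0.044,-0.016,0.004,0,0,0,0.045],
    [-0.044,-0.016,0.004,0,0,0,0.045],
    [-0.044,-0.016,0.004,0,0,0,0.045],
    [-0.044,-0.016,0.004,0,0,0,0.045],
  ],
)

```text
time_s: 0.6
tool_pos: [0.3877, 0.3094, 0.1813]
orientation: [[-0.912, 0.409, -0.005], [0.409, 0.912, -0.002], [0.004, -0.004, -1.0]]
contact_force: [0.4, 0.4, -0.4]
gripper_width: 0.045
```

```bash
python3 -c "
from h import *
go([.5455,.155,.12],2.04)"
```

```text
t 0.6 pos [0.3877 0.3094 0.1813] yaw 2.72 F [ 0.4  0.4 -0.4] Mz [ 0.02 -0.04 -0.04] w 0.045 q1,6 [0.54 0.96]
shift [-0.2074 -0.076   0.0608] turn [-0.005 -0.002  0.68 ]
```

Call:
jog_arm(
  increments=[
    [-0.044,-0.016,0.01,0,0,0,0.045],
    [-0.044,-0.016,0.01,0,0,0,0.045],
    [-0.044,-0.016,0.01,0,0,0,0.045],
    [-0.044,-0.016,0.01,0,0,0,0.045],
    [0,0,0,0,0,0.14,0.045],
  ],
)

```text
time_s: 1.1
tool_pos: [0.5281, 0.1677, 0.1354]
orientation: [[-0.841, 0.541, -0.008], [0.541, 0.841, -0.003], [0.005, -0.007, -1.0]]
contact_force: [-0.9, 0.9, -0.5]
gripper_width: 0.0451
```

Call:
jog_arm(
  increments=[
    [0,0,0,0,0,0.14,0.045],
    [0,0,0,0,0,0.14,0.045],
    [0,0,0,0,0,0.14,0.045],
    [0,0,0,0,0,0.13,0.045],
    [0,0,0,0,0,0,0.045],
  ],
)

```text
time_s: 1.6
tool_pos: [0.5268, 0.1637, 0.1297]
orientation: [[-0.407, 0.913, -0.018], [0.913, 0.407, -0.005], [0.003, -0.019, -1.0]]
contact_force: [0.3, -0.1, -0.1]
gripper_width: 0.0449
```

```bash
python3 -c "
from h import *
go([.5455,.155,.1],2.04)"
```

```text
t 1.6 pos [0.5268 0.1637 0.1297] yaw 1.99 F [ 0.3 -0.1 -0.1] Mz [ 0.04 -0.04 -0.07] w 0.0449 q1,6 [0.18 1.33]
shift [-0.0157  0.0141  0.0294] turn [-0.018 -0.003 -0.05 ]
```

Call:
jog_arm(
  increments=[
    [-0.0155,0.0137,0.015,-0.018,-0.003,-0.05,0.045],
    [0,0,0.01,0,0,0,0.045],
    [0,0,0,0,0,0,0.045],
    [0,0,0,0,0,0,0.045],
    [0,0,0,0,0,0,0.045],
  ],
)

```text
time_s: 2.1
tool_pos: [0.5435, 0.1557, 0.1026]
orientation: [[-0.461, 0.887, -0.004], [0.887, 0.461, 0.0], [0.002, -0.004, -1.0]]
contact_force: [-0.2, 0.7, -1.0]
gripper_width: 0.045
```

```bash
python3 -c "
from h import *
go([.5455,.155,.046],2.04)
cv2.imwrite('pics/s1.png',cv2.resize(read_camera('side')[170:260,240:360],None,fx=6,fy=6))"
```

```text
t 2.1 pos [0.5435 0.1557 0.1026] yaw 2.05 F [-0.2  0.7 -1. ] Mz [ 0.06  0.02 -0.04] w 0.045 q1,6 [0.16 1.25]
shift [-0.0016  0.0016  0.0566] turn [-0.004 -0.002  0.01 ]
```

View pics/s1.png

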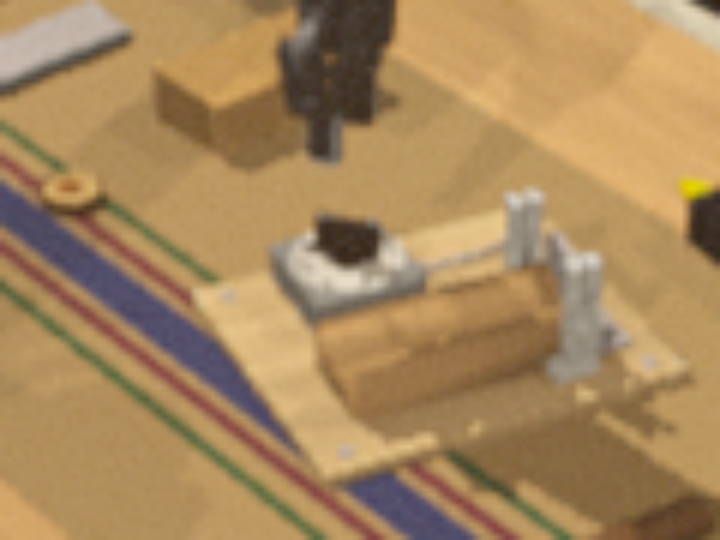

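The crop shows the fingers edge-on at about (325,150), above the knob at (348,240), which fits the plan. Going down.

Call:
jog_arm(
  increments=[
    [-0.0016,0.0016,0.017,-0.004,-0.002,0.01,0.045],
    [0,0,0.015,0,0,0,0.045],
    [0,0,0.012,0,0,0,0.045],
    [0,0,0.008,0,0,0,0.045],
    [0,0,0,0,0,0,0.045],
  ],
)

```text
time_s: 2.65
tool_pos: [0.5468, 0.1563, 0.0509]
orientation: [[-0.454, 0.891, 0.005], [0.891, 0.454, 0.001], [-0.001, 0.005, -1.0]]
contact_force: [0.6, -0.3, -0.1]
gripper_width: 0.0452
```

```bash
python3 -c "
from h import *
go([.5455,.155,.046],2.04)"
```

```text
t 2.65 pos [0.5468 0.1563 0.0509] yaw 2.042 F [ 0.6 -0.3 -0.1] Mz [0.04 0.   0.01] w 0.0452 q1,6 [0.16 1.26]
shift [-0.0006 -0.0018  0.0049] turn [0.005 0.001 0.002]
```

Close on the bar.

Call:
jog_arm(
  increments=[
    [-0.0006,-0.0018,0.0045,0.005,0,0,0.045],
    [0,0,0,0,0,0,0.0],
    [0,0,0,0,0,0,0.0],
    [0,0,0,0,0,0,0.0],
    [0,0,0,0,0,0,0.0],
  ],
)

```text
time_s: 3.15
tool_pos: [0.5464, 0.155, 0.0474]
orientation: [[-0.454, 0.891, 0.002], [0.891, 0.454, -0.001], [-0.002, 0.001, -1.0]]
contact_force: [-0.1, 0.6, 0.9]
gripper_width: -0.0001
```

```bash
python3 -c "
from h import *
go([.5455,.155,.046],2.04)"
```

```text
t 3.15 pos [0.5464 0.155  0.0474] yaw 2.042 F [-0.1  0.6  0.9] Mz [ 0.11 -0.   -0.01] w -0.0001 q1,6 [0.16 1.26]
shift [ 0.0004 -0.0008  0.0014] turn [0.001 0.002 0.002]
```

```bash
python3 -c "
from h import *
a=read_camera('side')[190:250,260:340];b=read_camera('top')[170:260,200:310]
cv2.imwrite('pics/s2.png',cv2.resize(a,None,fx=9,fy=9,interpolation=2));cv2.imwrite('pics/t2.png',cv2.resize(b,None,fx=6,fy=6,interpolation=2))"
```

```text
(no output)
```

View pics/s2.png

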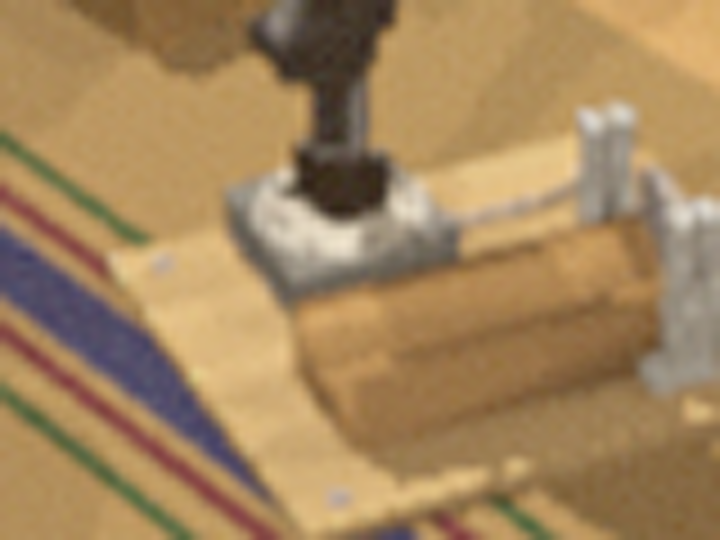

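View pics/t2.png

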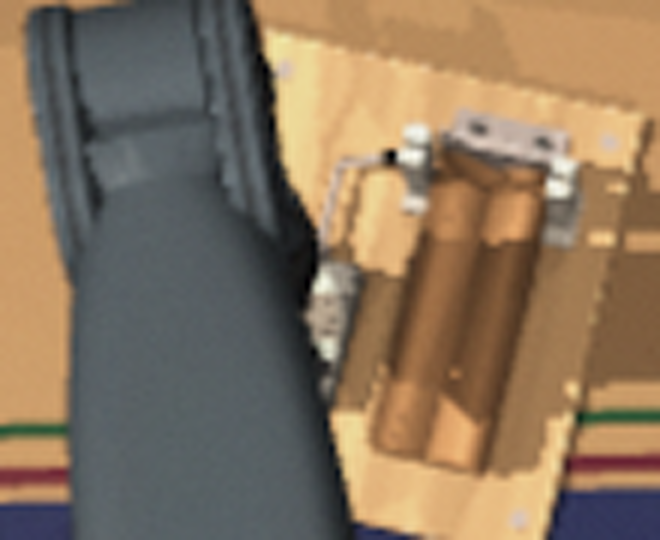

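```bash
python3 -c "
from h import *
p=get_state()['tool_pos'];R=get_state()['orientation']
i=camera_info('side');print('cam',-i['R'].T@i['t'])
f=lambda X:((np.array(pj('side',X))-[260,190]+.5)*9).round()
for d in(0,-.019,-.05,-.073):
  print(d,f(p+R@[0,0,d]),f(p+R@[.011,0,d]),f(p+R@[-.011,0,d]))
for z in(.04,.068):print(f([.5455,.155,z]))
a=read_camera('side')[130:250,240:360]
cv2.imwrite('pics/s3.png',cv2.resize(a,None,fx=5,fy=5,interpolation=2))
"
```

```text
cam [-0.35408761 -0.96858413  1.02787775]
0 [338. 197.] [314. 191.] [362. 202.]
-0.019 [337. 159.] [313. 154.] [361. 165.]
-0.05 [336.  98.] [312.  92.] [361. 103.]
-0.073 [336.  51.] [312.  45.] [360.  56.]
[336. 212.]
[336. 157.]
```

View pics/s3.png

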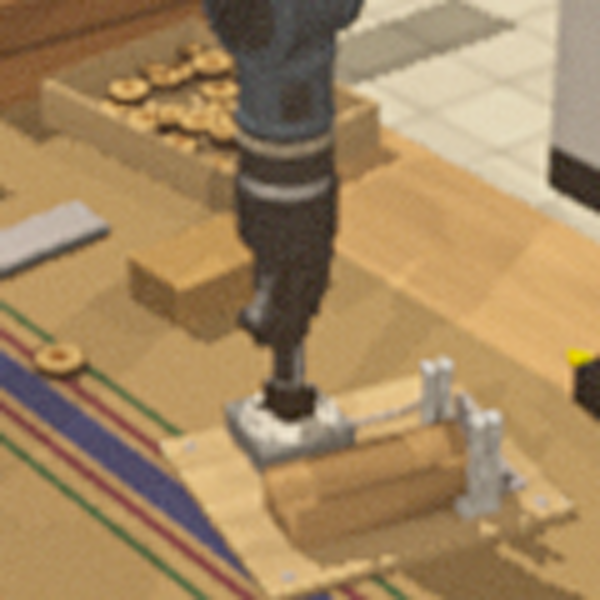

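```bash
python3 -c "
from h import *
f=lambda X:((np.array(pj('side',X))-[240,170]+.5)*6).round()
y=np.array([.887,.461,0])
p=np.array([.5435,.1557,.1026])
for k in(0,.0225,-.0225):
  for z in(0,.008,.019,.04):print(k,z,f(p+k*y+[0,0,z]))
print(f([.5455,.155,.068]))
"
```

```text
0 0 [340. 179.]
0 0.008 [340. 168.]
0 0.019 [340. 153.]
0 0.04 [339. 124.]
0.0225 0 [354. 161.]
0.0225 0.008 [354. 151.]
0.0225 0.019 [354. 136.]
0.0225 0.04 [354. 107.]
-0.0225 0 [325. 197.]
-0.0225 0.008 [325. 186.]
-0.0225 0.019 [325. 171.]
-0.0225 0.04 [325. 142.]
[344. 225.]
```

```bash
python3 -c "
from h import *
x0,y0,k=120,90,7
im=cv2.resize(cv2.imread('pics/side0.png')[y0:y0+85,x0:x0+100],None,fx=k,fy=k,interpolation=2)
R=np.array([[-.906,.423,0],[.423,.906,0],[0,0,-1]]);p=np.array([.2218,.4752,.205])
for y in(0,.0427,-.0427):
  for z,c in((0,(0,0,255)),(-.013,(0,255,255)),(-.019,(0,255,0)),(-.073,(255,0,0))):
    q=((np.array(pj('side',p+R@[0,y,z]))-[x0,y0]+.5)*k).astype(int);cv2.circle(im,tuple(map(int,q)),4,c,-1)
cv2.imwrite('pics/s4.png',im)
"
```

```text
(no output)
```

View pics/s4.png

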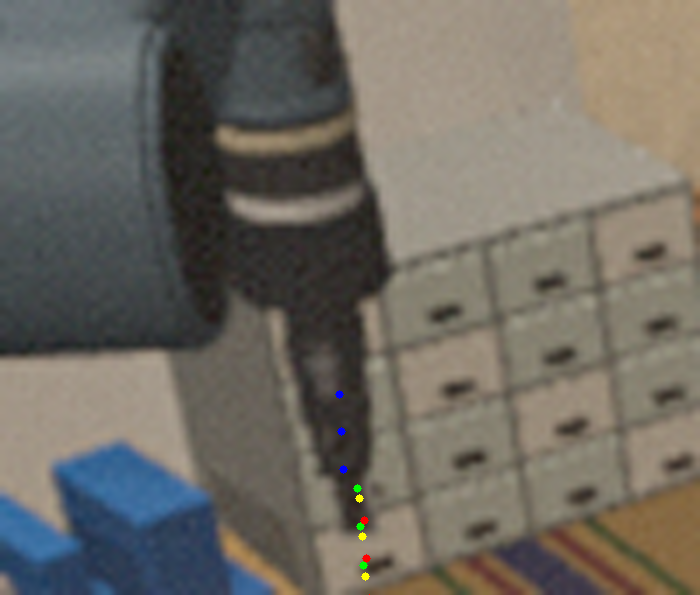

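The fingers shut on nothing. In both side pictures the finger ends appear about 20–25 mm higher than the reported TCP puts them, so they probably closed just above the bar. I'll raise, reopen and go down gently, watching the force.

Call:
jog_arm(
  increments=[
    [0,0,-0.012,0,0,0,0.0],
    [0,0,-0.008,0,0,0,0.045],
    [0,0,0,0,0,0,0.045],
    [0,0,0,0,0,0,0.045],
    [0,0,0,0,0,0,0.045],
  ],
)

```text
time_s: 3.8
tool_pos: [0.5472, 0.1552, 0.0706]
orientation: [[-0.454, 0.891, 0.004], [0.891, 0.454, -0.0], [-0.002, 0.004, -1.0]]
contact_force: [0.3, -0.0, -0.6]
gripper_width: 0.0451
```

```bash
python3 -c "
from h import *
go([.5455,.155,.046],2.04)
a=read_camera('side')[180:250,260:350]
cv2.imwrite('pics/s5.png',cv2.resize(a,None,fx=8,fy=8,interpolation=2))
"
```

```text
t 3.8 pos [0.5472 0.1552 0.0706] yaw 2.042 F [ 0.3 -0.  -0.6] Mz [-0.   -0.03 -0.02] w 0.0451 q1,6 [0.16 1.26]
shift [ 0.0007 -0.0017  0.0246] turn [0.004 0.002 0.002]
```

View pics/s5.png

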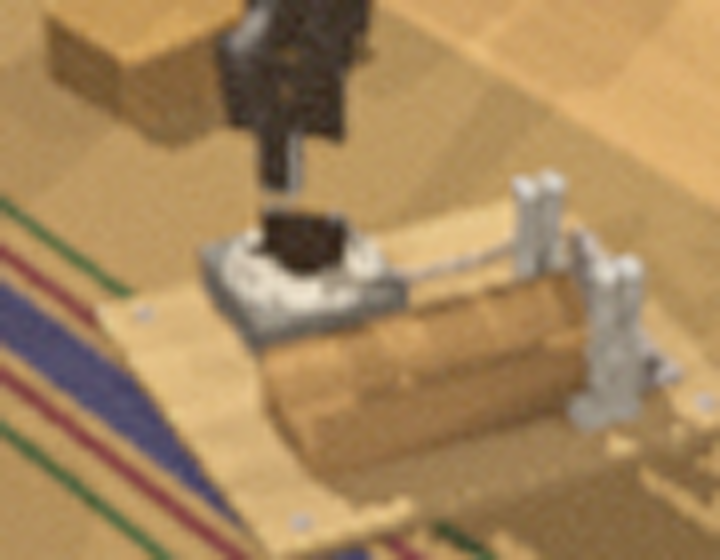

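Call:
jog_arm(
  increments=[
    [0.0005,-0.0015,0.012,0,0,0,0.045],
    [0,0,0.012,0,0,0,0.045],
    [0,0,0.006,0,0,0,0.045],
    [0,0,0.0,0,0,0,0.045],
    [0,0,0.0,0,0,0,0.045],
  ],
)

```text
time_s: 4.35
tool_pos: [0.5432, 0.1545, 0.0349]
orientation: [[-0.454, 0.891, -0.001], [0.891, 0.454, -0.001], [-0.001, -0.001, -1.0]]
contact_force: [0.7, -0.4, -0.7]
gripper_width: 0.0449
```

Call:
jog_arm(
  increments=[
    [0,0,0.004,0,0,0,0.045],
    [0,0,0.003,0,0,0,0.045],
    [0,0,0.003,0,0,0,0.045],
    [0,0,0.0,0,0,0,0.045],
    [0,0,0.0,0,0,0,0.045],
  ],
)

```text
time_s: 4.85
tool_pos: [0.5438, 0.1546, 0.0246]
orientation: [[-0.454, 0.891, 0.0], [0.891, 0.454, -0.001], [-0.001, -0.0, -1.0]]
contact_force: [-1.2, -1.1, 0.1]
gripper_width: 0.045
```

```bash
python3 -c "
from h import *
go([.5455,.155,.03],2.04)
a=read_camera('side')[180:250,260:350]
cv2.imwrite('pics/s6.png',cv2.resize(a,None,fx=8,fy=8,interpolation=2))
"
```

```text
t 4.85 pos [0.5438 0.1546 0.0246] yaw 2.042 F [-1.2 -1.1  0.1] Mz [-0.    0.03 -0.02] w 0.045 q1,6 [0.16 1.26]
shift [-0.0004  0.0017 -0.0054] turn [-0.     0.001  0.002]
```

View pics/s6.png

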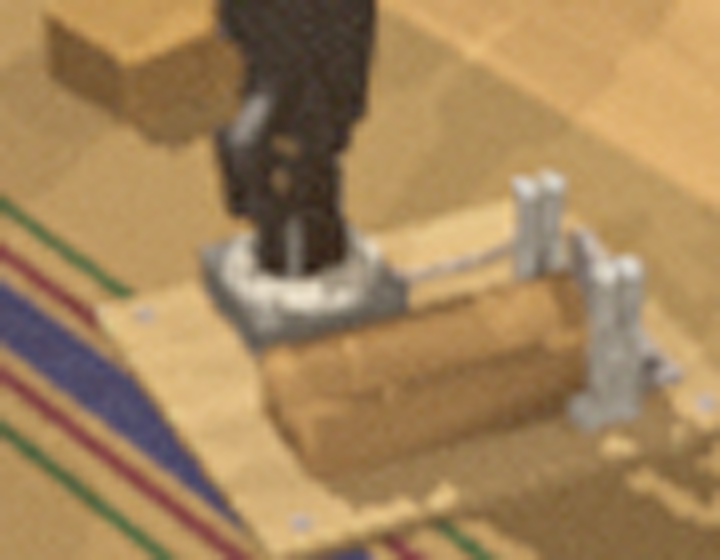

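```bash
python3 -c "
from h import *
p=np.array([.5438,.1546]);y=np.array([.891,.454])
for k in(-.0225,-.028):
  for z in(.03,.04,.045,.05,.055):print(k,z,((np.array(pj('side',[*(p+k*y),z]))-[260,180]+.5)*8).round())
"
```

```text
-0.0225 0.03 [278. 312.]
-0.0225 0.04 [277. 295.]
-0.0225 0.045 [277. 286.]
-0.0225 0.05 [277. 277.]
-0.0225 0.055 [277. 269.]
-0.028 0.03 [273. 318.]
-0.028 0.04 [273. 301.]
-0.028 0.045 [272. 292.]
-0.028 0.05 [272. 283.]
-0.028 0.055 [272. 275.]
```

Call:
jog_arm(
  increments=[
    [0,0,0,0,0,0,0.0],
    [0,0,0,0,0,0,0.0],
    [0,0,0,0,0,0,0.0],
    [0,0,0,0,0,0,0.0],
    [0,0,0,0,0,0,0.0],
  ],
)

```text
time_s: 5.4
tool_pos: [0.5502, 0.1576, 0.0259]
orientation: [[-0.455, 0.89, 0.013], [0.89, 0.455, 0.005], [-0.001, 0.014, -1.0]]
contact_force: [0.7, 0.6, -1.4]
gripper_width: 0.0104
```

```bash
python3 -c "
from h import *
go([.5455,.155,.0246],2.04)
"
```

```text
t 5.4 pos [0.5502 0.1576 0.0259] yaw 2.043 F [ 0.7  0.6 -1.4] Mz [ 0.04  0.06 -0.02] w 0.0104 q1,6 [0.16 1.26]
shift [-0.0002 -0.0054  0.0012] turn [0.014 0.001 0.003]
```

Gripped: the width is 10.4 mm, against a 12 mm bar. Now I turn anticlockwise seen from above, which is a negative turn about tool z.

Call:
jog_arm(
  increments=[
    [0,0,0,0,0,-0.08,0.0],
    [0,0,0,0,0,-0.1,0.0],
    [0,0,0,0,0,-0.1,0.0],
    [0,0,0,0,0,-0.1,0.0],
    [0,0,0,0,0,0,0.0],
  ],
)

```text
time_s: 5.9
tool_pos: [0.5506, 0.1579, 0.0259]
orientation: [[-0.762, 0.647, 0.014], [0.648, 0.762, 0.006], [-0.006, 0.014, -1.0]]
contact_force: [1.7, 1.7, -1.0]
gripper_width: 0.0106
```

```bash
python3 -c "
from h import *
go([.5502,.1576,.0259],2.896)
"
```

```text
t 5.9 pos [0.5506 0.1579 0.0259] yaw 2.437 F [ 1.7  1.7 -1. ] Mz [ 0.03 -0.06  0.  ] w 0.0106 q1,6 [0.16 0.86]
shift [ 0.0001 -0.0005  0.    ] turn [ 0.012  0.009 -0.459]
```

Call:
jog_arm(
  increments=[
    [0,0,0,0,0,-0.1,0.0],
    [0,0,0,0,0,-0.1,0.0],
    [0,0,0,0,0,-0.1,0.0],
    [0,0,0,0,0,-0.08,0.0],
    [0,0,0,0,0,0,0.0],
  ],
)

```text
time_s: 6.4
tool_pos: [0.5508, 0.1583, 0.0259]
orientation: [[-0.949, 0.316, 0.014], [0.316, 0.949, 0.007], [-0.011, 0.011, -1.0]]
contact_force: [0.6, 0.8, -0.9]
gripper_width: 0.0107
```

```bash
python3 -c "
from h import *
go([.5502,.1576,.0259],2.896)
"
```

```text
t 6.4 pos [0.5508 0.1583 0.0259] yaw 2.82 F [ 0.6  0.8 -0.9] Mz [ 0.04 -0.03  0.05] w 0.0107 q1,6 [0.16 0.48]
shift [ 0.0003 -0.0009 -0.    ] turn [ 0.011  0.012 -0.076]
```

Call:
jog_arm(
  increments=[
    [0,0,0,0,0,-0.04,0.0],
    [0,0,0,0,0,-0.03,0.0],
    [0,0,0,0,0,0,0.0],
    [0,0,0,0,0,0,0.0],
    [0,0,0,0,0,0,0.0],
  ],
)

```text
time_s: 6.9
tool_pos: [0.5509, 0.1584, 0.0259]
orientation: [[-0.966, 0.256, 0.014], [0.256, 0.967, 0.007], [-0.012, 0.011, -1.0]]
contact_force: [1.8, 1.7, -0.8]
gripper_width: 0.0104
```

```bash
python3 -c "
from h import *
go([.5502,.1576,.0259],2.896)
"
```

```text
t 6.9 pos [0.5509 0.1584 0.0259] yaw 2.882 F [ 1.8  1.7 -0.8] Mz [ 0.   -0.08  0.06] w 0.0104 q1,6 [0.16 0.42]
shift [ 0.0004 -0.001  -0.    ] turn [ 0.011  0.012 -0.014]
```

Call:
jog_arm(
  increments=[
    [0,0,0,0,0,-0.03,0.0],
    [0,0,0,0,0,0,0.0],
    [0,0,0,0,0,0,0.0],
    [0,0,0,0,0,0,0.0],
    [0,0,0,0,0,0,0.0],
  ],
)

```text
time_s: 7.4
tool_pos: [0.5509, 0.1584, 0.0259]
orientation: [[-0.973, 0.23, 0.014], [0.23, 0.973, 0.008], [-0.012, 0.011, -1.0]]
contact_force: [1.9, 2.3, -0.6]
gripper_width: 0.0103
```

```bash
python3 -c "
from h import *
go([.5502,.1576,.0259],2.896)
"
```

```text
t 7.4 pos [0.5509 0.1584 0.0259] yaw 2.91 F [ 1.9  2.3 -0.6] Mz [ 0.08 -0.06 -0.33] w 0.0103 q1,6 [0.16 0.39]
shift [ 0.0004 -0.0009 -0.    ] turn [0.011 0.012 0.014]
```

Call:
jog_arm(
  increments=[
    [0,0,0,0,0,-0.03,0.0],
    [0,0,0,0,0,0,0.0],
    [0,0,0,0,0,0,0.0],
    [0,0,0,0,0,0,0.0],
    [0,0,0,0,0,0,0.0],
  ],
)

```text
time_s: 7.9
tool_pos: [0.5509, 0.1585, 0.0259]
orientation: [[-0.979, 0.203, 0.014], [0.203, 0.979, 0.009], [-0.012, 0.012, -1.0]]
contact_force: [0.7, 2.5, -1.7]
gripper_width: 0.0102
```

```bash
python3 -c "
from h import *
go([.5502,.1576,.0259],2.896)
"
```

```text
t 7.9 pos [0.5509 0.1585 0.0259] yaw 2.937 F [ 0.7  2.5 -1.7] Mz [ 0.2  -0.12 -0.97] w 0.0102 q1,6 [0.16 0.36]
shift [ 0.0005 -0.001  -0.    ] turn [0.012 0.012 0.041]
```

The torque rose from 0.06 to 0.97 N m at yaw 2.89–2.94, so the knob is on its stop. Releasing and rising.

Call:
jog_arm(
  increments=[
    [0,0,0,0,0,0,0.045],
    [0,0,0,0,0,0,0.045],
    [0,0,0,0,0,0,0.045],
    [0,0,-0.02,0,0,0,0.045],
    [0,0,-0.045,0,0,0,0.045],
  ],
)

```text
time_s: 8.4
tool_pos: [0.5425, 0.156, 0.084]
orientation: [[-0.981, 0.195, -0.004], [0.195, 0.981, 0.003], [0.005, 0.002, -1.0]]
contact_force: [0.9, 0.2, -0.2]
gripper_width: 0.0452
```

Call:
jog_arm(
  increments=[
    [0,0,-0.045,0,0,0,0.065],
    [0.008,-0.045,0,0,0,0,0.065],
    [0.008,-0.045,0,0,0,0,0.065],
    [0.008,-0.045,0,0,0,0,0.065],
    [0.008,-0.045,0,0,0,0,0.065],
  ],
)

```text
time_s: 8.9
tool_pos: [0.4831, -0.015, 0.1404]
orientation: [[-0.984, 0.178, 0.016], [0.178, 0.984, 0.003], [-0.015, 0.005, -1.0]]
contact_force: [1.2, -0.7, 0.8]
gripper_width: 0.0646
```

```bash
python3 -c "
from h import *
go([.46,-.361,.10],3.16)
cv2.imwrite('pics/s7.png',cv2.resize(read_camera('side')[190:250,260:360],None,fx=7,fy=7,interpolation=2))
cv2.imwrite('pics/t7.png',cv2.resize(read_camera('top')[165:265,215:325],None,fx=6,fy=6,interpolation=2))
"
```

```text
t 8.9 pos [ 0.4831 -0.015   0.1404] yaw 2.963 F [ 1.2 -0.7  0.8] Mz [-0.06 -0.03  0.01] w 0.0646 q1,6 [-0.17  0.01]
shift [-0.0382 -0.3448  0.0392] turn [ 0.004  0.016 -0.197]
```

View pics/s7.png

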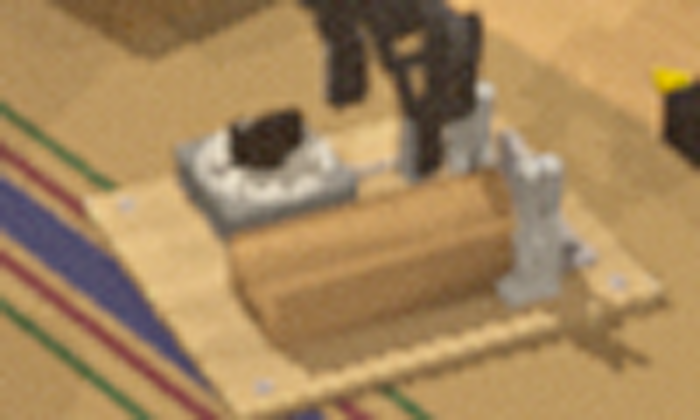

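View pics/t7.png

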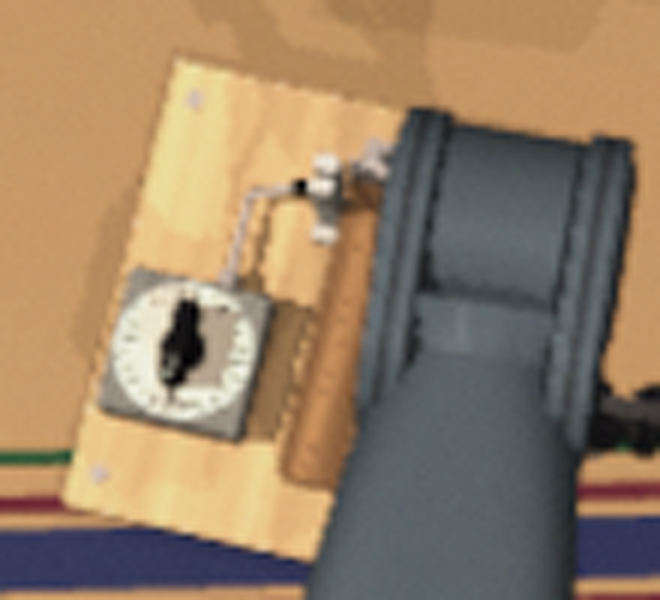

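```bash
python3 - <<'E'
from h import *
a=cv2.imread('pics/t7.png')
im=a[250:450,80:290];k=3;im=cv2.resize(im,None,fx=k,fy=k,interpolation=2)
ims=[]
for th in(0,.1):
    o=im.copy();kc=jig(-.035,.058)[:2];y=-.246-th
    d=np.array([np.cos(y),np.sin(y)]);e=np.array([-d[1],d[0]])
    for z in(.068,):
        p=[((pj("top",[*(kc+s*.022*d+t*.006*e),z])-[215,165]+.5)*6-[80,250])*k for s,t in((1,1),(1,-1),(-1,-1),(-1,1))]
        cv2.polylines(o,[np.array(p).astype(int)],True,(0,0,255),1)
    p=[((pj("top",jig(-.035+s*.039,.058+t*.039,.04))-[215,165]+.5)*6-[80,250])*k for s,t in((1,1),(1,-1),(-1,-1),(-1,1))]
    cv2.polylines(o,[np.array(p).astype(int)],True,(255,0,0),1)
    ims.append(cv2.resize(o,(400,380)))
cv2.imwrite("pics/k.png",np.hstack(ims))
E
```

```text
(no output)
```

View pics/k.png

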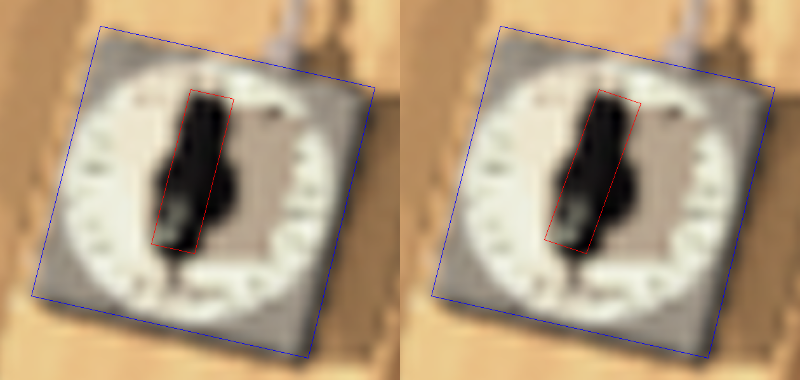

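The knob now lies at about zero: its pointer at (172,285) points along the jig's −x, and the housing overlay fits. I'll go above the branch.

Call:
jog_arm(
  increments=[
    [-0.005,-0.049,0.0,0,0,-0.04,0.065],
    [-0.005,-0.049,0.0,0,0,-0.04,0.065],
    [-0.005,-0.049,0.0,0,0,-0.04,0.065],
    [-0.005,-0.049,0.0,0,0,-0.04,0.065],
    [-0.005,-0.049,0.0,0,0,-0.04,0.065],
  ],
)

```text
time_s: 9.5
tool_pos: [0.4846, -0.2601, 0.1419]
orientation: [[-0.999, -0.037, 0.02], [-0.037, 0.999, 0.003], [-0.02, 0.002, -1.0]]
contact_force: [1.0, 0.3, 0.9]
gripper_width: 0.0648
```

```bash
python3 -c "
from h import *
go([.46,-.361,.08],3.16)"
```

```text
t 9.5 pos [ 0.4846 -0.2601  0.1419] yaw -3.105 F [1.  0.3 0.9] Mz [-0.03 -0.05  0.05] w 0.0648 q1,6 [-0.62 -0.66]
shift [ 0.0295 -0.1     0.0611] turn [0.002 0.02  0.019]
```

Call:
jog_arm(
  increments=[
    [0.01,-0.035,0.012,0,0.02,0.018,0.065],
    [0.01,-0.035,0.012,0,0,0,0.065],
    [0.008,-0.028,0.012,0,0,0,0.065],
    [0,0,0.01,0,0,0,0.065],
    [0,0,0,0,0,0,0.065],
  ],
)

```text
time_s: 10.0
tool_pos: [0.4606, -0.3681, 0.0939]
orientation: [[-1.0, -0.017, 0.002], [-0.017, 1.0, -0.0], [-0.002, -0.0, -1.0]]
contact_force: [-0.6, 0.8, -0.9]
gripper_width: 0.065
```

```bash
python3 -c "
from h import *
go([.46,-.361,.08],3.16)
x0,y0,k=320,220,6
im=cv2.resize(read_camera('side')[y0:y0+100,x0:x0+130],None,fx=k,fy=k,interpolation=2)
p=get_state()['tool_pos'];R=get_state()['orientation']
for y in(.0325,-.0325):
  q=((pj('side',p+R@[0,y,-.022])-[x0,y0]+.5)*k).astype(int);cv2.circle(im,tuple(map(int,q)),3,(0,0,255),-1)
for X in([.534,-.361,.02],[.384,-.361,.02]):
  q=((pj('side',X)-[x0,y0]+.5)*k).astype(int);cv2.circle(im,tuple(map(int,q)),3,(0,255,0),-1)
cv2.imwrite('pics/s8.png',im)
cv2.imwrite('pics/t8.png',cv2.resize(read_camera('top')[190:290,330:450],None,fx=6,fy=6,interpolation=2))
"
```

```text
t 10.0 pos [ 0.4606 -0.3681  0.0939] yaw -3.124 F [-0.6  0.8 -0.9] Mz [0.07 0.02 0.01] w 0.065 q1,6 [-0.79 -0.81]
shift [0.0005 0.0071 0.0139] turn [-0.     0.002 -0.001]
```

View pics/s8.png

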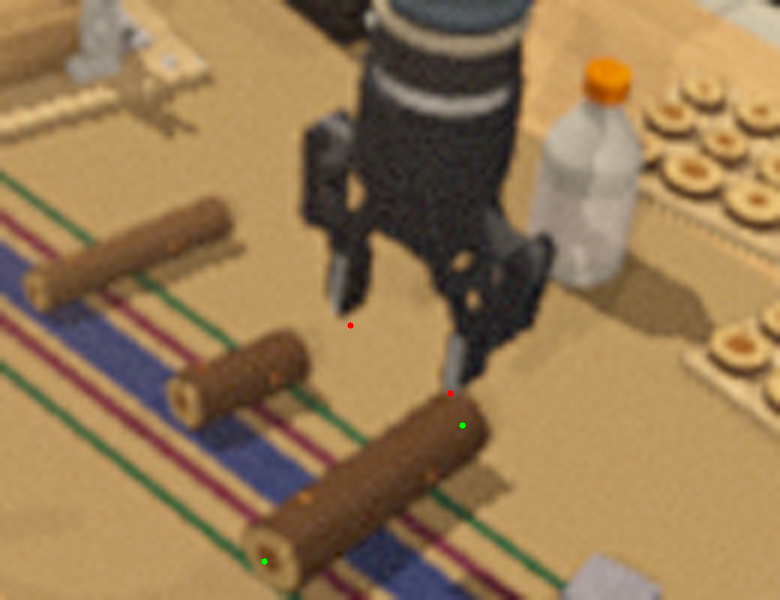

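View pics/t8.png

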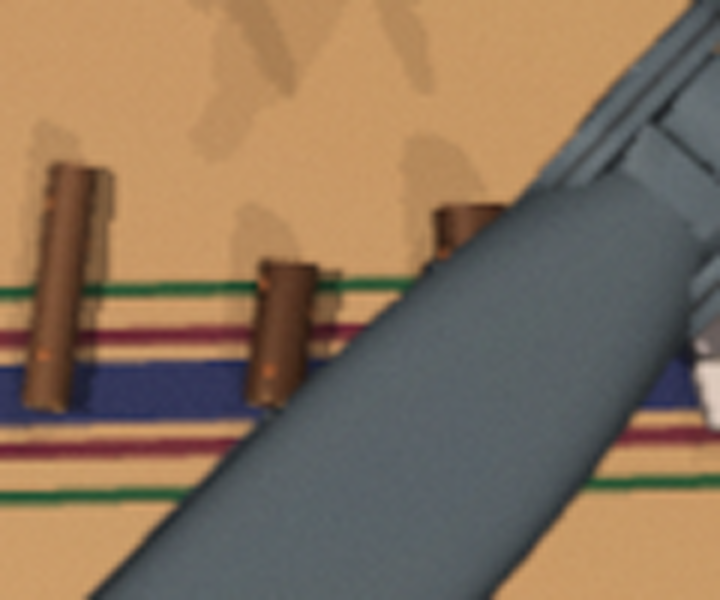

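The picture shows the gripper above the branch, with its finger tips at about (345,312) and (460,385) on either side of the branch's far half (467,415). The TCP reads about 22 mm low. I'll correct y and descend in stages.

Call:
jog_arm(
  increments=[
    [0.0,0.009,0.02,0,0,0,0.07],
    [0,0,0.02,0,0,0,0.07],
    [0,0,0.015,0,0,0,0.07],
    [0,0,0,0,0,0,0.07],
    [0,0,0,0,0,0,0.07],
  ],
)

```text
time_s: 10.6
tool_pos: [0.4672, -0.3554, 0.0453]
orientation: [[-1.0, -0.028, 0.011], [-0.028, 1.0, -0.008], [-0.011, -0.008, -1.0]]
contact_force: [-0.4, 0.0, 0.4]
gripper_width: 0.0703
```

```bash
python3 -c "
from h import *
go([.455,-.359,-.01],3.16)
x0,y0,k=320,220,6
im=cv2.resize(read_camera('side')[y0:y0+100,x0:x0+130],None,fx=k,fy=k,interpolation=2)
cv2.imwrite('pics/s9.png',im)
"
```

```text
t 10.6 pos [ 0.4672 -0.3554  0.0453] yaw -3.114 F [-0.4  0.   0.4] Mz [-0.02 -0.05 -0.02] w 0.0703 q1,6 [-0.77 -0.79]
shift [ 0.0129 -0.0028  0.0552] turn [-0.008  0.011  0.009]
```

View pics/s9.png

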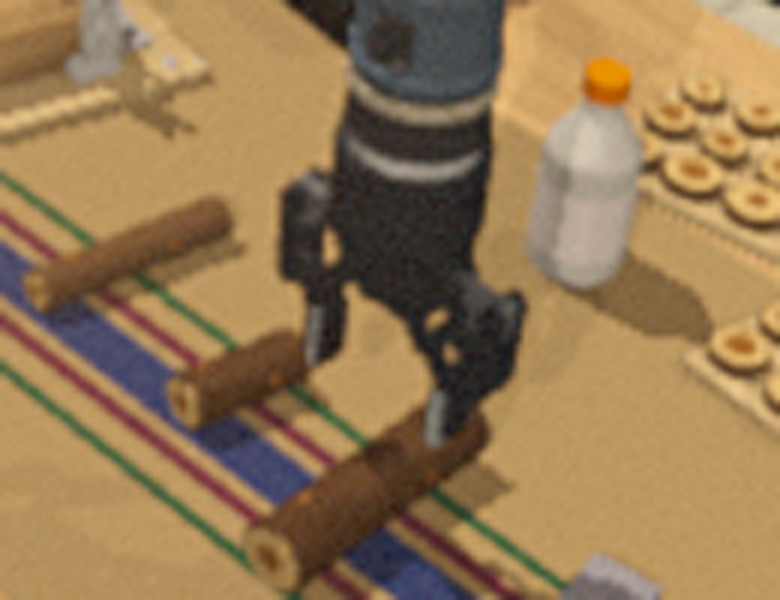

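The tips are at (320,360) and (435,445). Projected straight down, they land on either side of the branch. Continuing.

Call:
jog_arm(
  increments=[
    [0.012,-0.002,0.012,-0.008,0.011,0.009,0.07],
    [0,0,0.012,0,0,0,0.07],
    [0,0,0.01,0,0,0,0.07],
    [0,0,0.006,0,0,0,0.07],
    [0,0,0,0,0,0,0.07],
  ],
)

```text
time_s: 11.15
tool_pos: [0.455, -0.3595, 0.0038]
orientation: [[-1.0, -0.017, 0.001], [-0.017, 1.0, -0.002], [-0.001, -0.002, -1.0]]
contact_force: [-0.6, 0.3, 0.1]
gripper_width: 0.07
```

```bash
python3 -c "
from h import *
go([.455,-.359,-.012],3.16)
x0,y0,k=320,220,6
im=cv2.resize(read_camera('side')[y0:y0+100,x0:x0+130],None,fx=k,fy=k,interpolation=2)
cv2.imwrite('pics/s10.png',im)
"
```

```text
t 11.15 pos [ 0.455  -0.3595  0.0038] yaw -3.124 F [-0.6  0.3  0.1] Mz [-0.02 -0.    0.03] w 0.07 q1,6 [-0.78 -0.8 ]
shift [0.     0.0005 0.0158] turn [-0.002  0.001 -0.001]
```

View pics/s10.png

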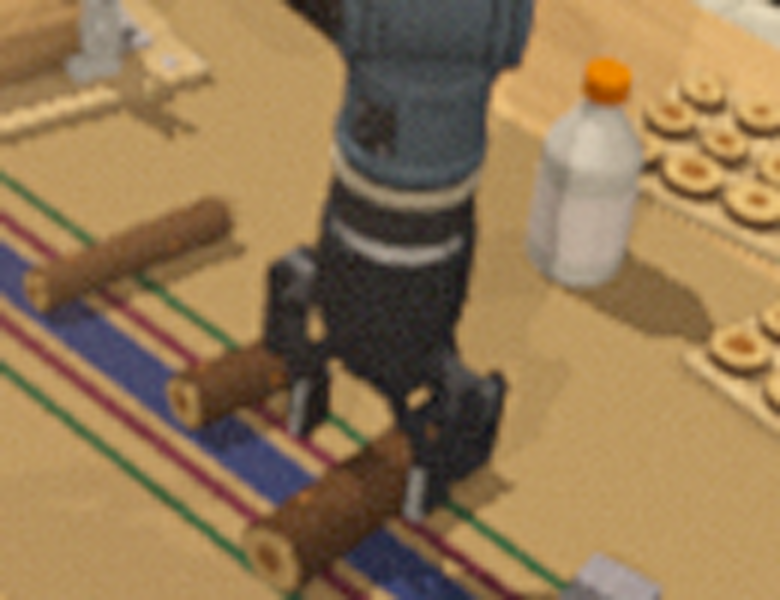

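```bash
python3 -c "
from h import *
for y in(.035,-.035):
  for z in(0,.01,.02,.03,.035,.04):print(y,z,((pj('side',[.455,-.3595+y,z])-[320,220]+.5)*6).round())
i=camera_info('side')
print(((pj('side',[.384,-.362,.02])-[320,220]+.5)*6).round(),'seen 273,560')
"
```

```text
0.035 0 [306. 484.]
0.035 0.01 [307. 470.]
0.035 0.02 [309. 456.]
0.035 0.03 [311. 443.]
0.035 0.035 [312. 436.]
0.035 0.04 [313. 429.]
-0.035 0 [405. 559.]
-0.035 0.01 [407. 545.]
-0.035 0.02 [409. 531.]
-0.035 0.03 [412. 518.]
-0.035 0.035 [413. 511.]
-0.035 0.04 [414. 504.]
[266. 562.] seen 273,560
```

Call:
jog_arm(
  increments=[
    [0,0,0.007,0,0,0,0.07],
    [0,0,0.006,0,0,0,0.07],
    [0,0,0,0,0,0,0.0],
    [0,0,0,0,0,0,0.0],
    [0,0,0,0,0,0,0.0],
  ],
)

```text
time_s: 11.7
tool_pos: [0.4563, -0.3604, -0.0086]
orientation: [[-1.0, -0.017, 0.003], [-0.018, 1.0, -0.004], [-0.003, -0.004, -1.0]]
contact_force: [0.5, -0.3, -0.5]
gripper_width: 0.0377
```

Call:
jog_arm(
  increments=[
    [0,0,0,0,0,0,0.0],
    [0,0,0,0,0,0,0.0],
    [0,0,0,0,0,0,0.0],
    [0,0,0,0,0,0,0.0],
    [0,0,0,0,0,0,0.0],
  ],
)

```text
time_s: 12.2
tool_pos: [0.4561, -0.3602, -0.0088]
orientation: [[-1.0, -0.018, 0.003], [-0.018, 1.0, -0.003], [-0.002, -0.004, -1.0]]
contact_force: [-0.0, -0.6, -0.9]
gripper_width: 0.0378
```

```bash
python3 -c "
from h import *
go([.455,-.359,-.010],3.16)
x0,y0,k=320,220,6
im=cv2.resize(read_camera('side')[y0:y0+100,x0:x0+130],None,fx=k,fy=k,interpolation=2)
cv2.imwrite('pics/s11.png',im)
"
```

```text
t 12.2 pos [ 0.4561 -0.3602 -0.0088] yaw -3.124 F [-0.  -0.6 -0.9] Mz [ 0.03 -0.01  0.03] w 0.0378 q1,6 [-0.78 -0.8 ]
shift [0.0011 0.0012 0.0012] turn [-0.004  0.002 -0.001]
```

View pics/s11.png

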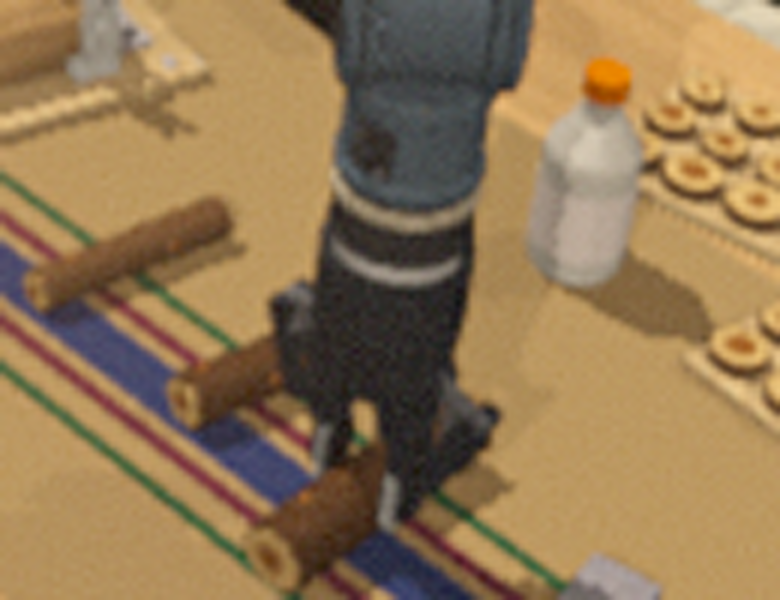

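Gripped at 37.8 mm. The bar also read about 1.6 mm under its true size, so this matches a 40 mm rod. Lifting.

Call:
jog_arm(
  increments=[
    [0,0,-0.01,0,0,0,0.0],
    [0,0,-0.03,0,0,0,0.0],
    [0,0,-0.04,0,0,0,0.0],
    [0,0,-0.04,0,0,0,0.0],
    [0,0,-0.02,0,0,0,0.0],
  ],
)

```text
time_s: 12.75
tool_pos: [0.4523, -0.3563, 0.1317]
orientation: [[-1.0, -0.018, -0.006], [-0.018, 1.0, 0.005], [0.006, 0.006, -1.0]]
contact_force: [0.6, -0.6, 0.0]
gripper_width: 0.0378
```

```bash
python3 -c "
from h import *
print(jig(-.027,-.035))
go(jig(-.027,-.035,.12),2.896)
x0,y0,k=320,200,5
im=cv2.resize(read_camera('side')[y0:y0+120,x0:x0+130],None,fx=k,fy=k,interpolation=2)
cv2.imwrite('pics/s12.png',im)
"
```

```text
[0.53088943 0.06302891 0.        ]
t 12.75 pos [ 0.4523 -0.3563  0.1317] yaw -3.124 F [ 0.6 -0.6  0. ] Mz [-0.03 -0.02 -0.  ] w 0.0378 q1,6 [-0.78 -0.8 ]
shift [-0.086   0.4178  0.0135] turn [ 0.005 -0.007  0.263]
```

View pics/s12.png

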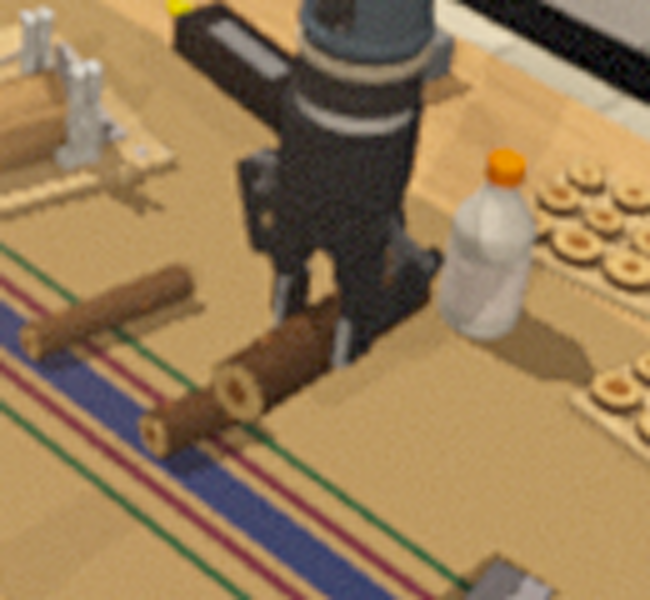

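The branch is held level between the fingers, its near end at (238,392). Now to the jig.

Call:
jog_arm(
  increments=[
    [-0.01,0.047,0,0,0,0.0,0.0],
    [-0.01,0.047,0,0,0,0.04,0.0],
    [-0.01,0.047,0,0,0,0.04,0.0],
    [-0.01,0.047,0,0,0,0.04,0.0],
    [-0.01,0.047,0,0,0,0.04,0.0],
  ],
)

```text
time_s: 13.3
tool_pos: [0.5135, -0.1261, 0.1366]
orientation: [[-0.987, 0.162, 0.003], [0.162, 0.987, -0.005], [-0.004, -0.005, -1.0]]
contact_force: [0.5, -0.7, -1.3]
gripper_width: 0.0376
```

```bash
python3 -c "
from h import *
go(jig(-.027,-.035,.12),2.896)
"
```

```text
t 13.3 pos [ 0.5135 -0.1261  0.1366] yaw 2.979 F [ 0.5 -0.7 -1.3] Mz [ 0.01 -0.04  0.06] w 0.0376 q1,6 [-0.37 -0.2 ]
shift [0.0136 0.1895 0.0157] turn [-0.005  0.004  0.083]
```

Call:
jog_arm(
  increments=[
    [0.004,0.046,0,-0.005,0.004,0.04,0.0],
    [0.004,0.046,0,0,0,0.04,0.0],
    [0.006,0.046,0,0,0,0.0,0.0],
    [0.006,0.04,0,0,0,0.0,0.0],
    [0,0.0,0,0,0,0.0,0.0],
  ],
)

```text
time_s: 13.8
tool_pos: [0.531, 0.0655, 0.1341]
orientation: [[-0.971, 0.237, -0.0], [0.237, 0.971, 0.004], [0.001, 0.003, -1.0]]
contact_force: [0.0, -0.6, -1.3]
gripper_width: 0.0376
```

```bash
python3 -c "
from h import *
go(jig(-.027,-.035,.09),2.896)
"
```

```text
t 13.8 pos [0.531  0.0655 0.1341] yaw 2.902 F [ 0.  -0.6 -1.3] Mz [-0.04 -0.    0.04] w 0.0376 q1,6 [-0.    0.23]
shift [-0.0005 -0.0025  0.0441] turn [ 0.003 -0.001  0.006]
```

Descend partly to a reading of about 0.06, then look from both cameras.

Call:
jog_arm(
  increments=[
    [-0.0005,-0.0025,0.02,0.003,0,0.006,0.0],
    [0,0,0.02,0,0,0,0.0],
    [0,0,0.018,0,0,0,0.0],
    [0,0,0.01,0,0,0,0.0],
    [0,0,0,0,0,0,0.0],
  ],
)

```text
time_s: 14.3
tool_pos: [0.53, 0.063, 0.063]
orientation: [[-0.971, 0.24, -0.002], [0.24, 0.971, -0.001], [0.001, -0.002, -1.0]]
contact_force: [0.4, -0.2, -1.7]
gripper_width: 0.0378
```

```bash
python3 - <<'E'
from h import *
go(jig(-.027,-.035,.04),2.896)
for n,(x0,y0,W,H,k) in dict(top=(225,170,90,100,6),side=(265,180,100,70,8)).items():
    im=cv2.resize(read_camera(n)[y0:y0+H,x0:x0+W],None,fx=k,fy=k,interpolation=2)
    for z,c in((.0 if n=="top" else .046,(0,255,0)),):
        pass
    p=[(pj(n,jig(-.002+a,-.037+b,.046))-[x0,y0]+.5)*k for a,b in((.075,.031),(.075,-.031),(-.085,-.031),(-.085,.031))]
    cv2.polylines(im,[np.array(p).astype(int)],True,(0,255,0),1)
    p=[(pj(n,jig(a,-.037,.027))-[x0,y0]+.5)*k for a in(-.087,.073)]
    cv2.polylines(im,[np.array(p).astype(int)],True,(0,255,255),1)
    cv2.imwrite(f"pics/p1{n}.png",im)
E
```

```text
t 14.3 pos [0.53  0.063 0.063] yaw 2.9 F [ 0.4 -0.2 -1.7] Mz [ 0.01  0.05 -0.03] w 0.0378 q1,6 [-0.01  0.24]
shift [-0.0009  0.0002  0.023 ] turn [-0.002 -0.001  0.004]
```

View pics/p1top.png

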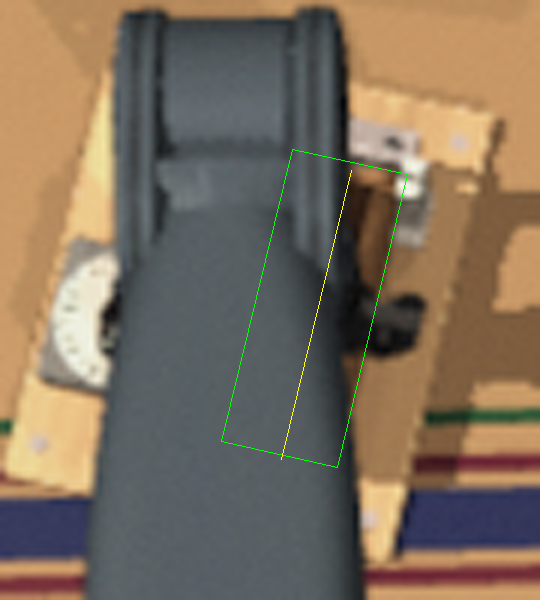

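View pics/p1side.png

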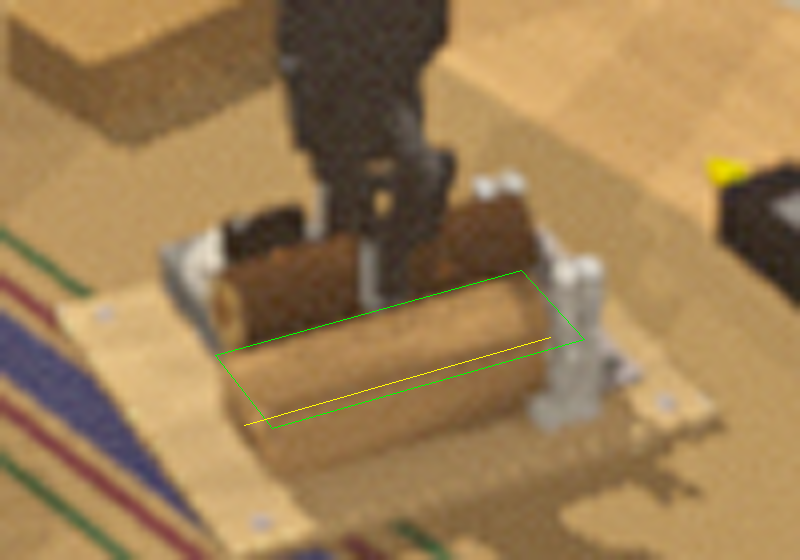

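```bash
python3 - <<'E'
from h import *
for x in(-.099,-.11):
  for y in(-.045,-.037,-.03):print(x,y,((pj("side",jig(x,y,.092))-[265,180]+.5)*8).round(), 'far',((pj("side",jig(x+.15,y,.092))-[265,180]+.5)*8).round())
E
```

```text
-0.099 -0.045 [225. 325.] far [523. 244.]
-0.099 -0.037 [218. 316.] far [515. 235.]
-0.099 -0.03 [211. 308.] far [507. 227.]
-0.11 -0.045 [203. 331.] far [502. 249.]
-0.11 -0.037 [195. 322.] far [493. 240.]
-0.11 -0.03 [189. 314.] far [486. 233.]
```

```bash
python3 - <<'E'
from h import *
for y in(-.045,-.037,-.031):
  print(y,((pj("top",jig(.048,y-.02,.092))-[225,170]+.5)*6).round(),((pj("top",jig(.03,y-.02,.092))-[225,170]+.5)*6).round())
im=cv2.imread("pics/p1top.png")[120:300,330:450]
cv2.imwrite("pics/z.png",cv2.resize(im,None,fx=3,fy=3,interpolation=2))
E
```

```text
-0.045 [388. 198.] [380. 232.]
-0.037 [373. 195.] [365. 228.]
-0.031 [362. 193.] [353. 226.]
```

View pics/z.png

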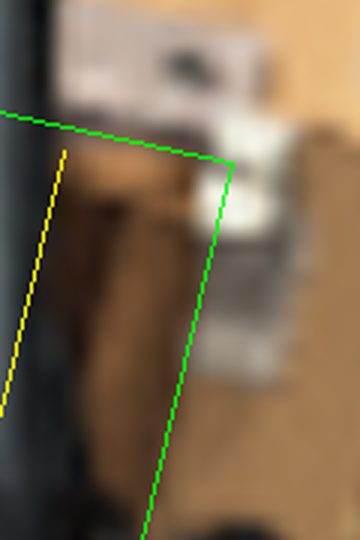

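Both views put the branch about 5 mm too far to the counter side: its edge is at (363,197) in the top crop and its end at (230,312) in the side crop. I'll shift it −5 mm and lower towards the V.

Call:
jog_arm(
  increments=[
    [-0.0005,-0.005,0.01,0,0,0.004,0.0],
    [0,0,0.01,0,0,0,0.0],
    [0,0,0.006,0,0,0,0.0],
    [0,0,0.0,0,0,0,0.0],
    [0,0,0,0,0,0,0.0],
  ],
)

```text
time_s: 14.9
tool_pos: [0.5332, 0.0567, 0.0397]
orientation: [[-0.969, 0.245, 0.007], [0.245, 0.969, -0.002], [-0.007, 0.0, -1.0]]
contact_force: [-0.7, -0.1, -0.7]
gripper_width: 0.0376
```

```bash
python3 - <<'E'
from h import *
go(jig(-.027,-.040,.03),2.896)
for n,(x0,y0,W,H,k) in dict(side=(265,180,100,70,8)).items():
    im=cv2.resize(read_camera(n)[y0:y0+H,x0:x0+W],None,fx=k,fy=k,interpolation=2)
    cv2.imwrite(f"pics/p2{n}.png",im)
E
```

```text
t 14.9 pos [0.5332 0.0567 0.0397] yaw 2.894 F [-0.7 -0.1 -0.7] Mz [ 0.02 -0.   -0.01] w 0.0376 q1,6 [-0.02  0.23]
shift [0.0038 0.0005 0.0097] turn [ 0.     0.007 -0.002]
```

View pics/p2side.png

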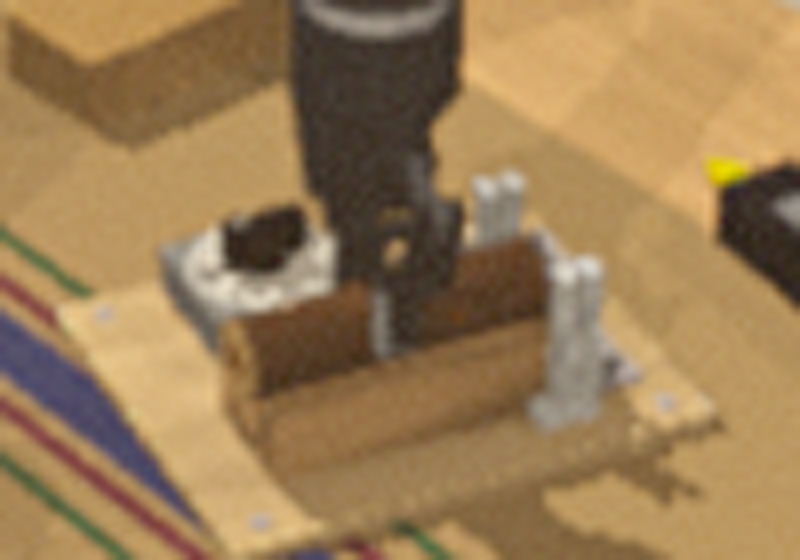

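Call:
jog_arm(
  increments=[
    [0,0,0.004,0,0.007,0,0.0],
    [0,0,0.003,0,0,0,0.0],
    [0,0,0.0,0,0,0,0.0],
    [0,0,0.0,0,0,0,0.0],
    [0,0,0,0,0,0,0.0],
  ],
)

```text
time_s: 15.45
tool_pos: [0.5342, 0.0572, 0.0334]
orientation: [[-0.97, 0.245, 0.002], [0.245, 0.97, 0.0], [-0.001, 0.001, -1.0]]
contact_force: [-0.2, 0.3, -0.9]
gripper_width: 0.0378
```

```bash
python3 - <<'E'
from h import *
go(jig(-.027,-.040,.03),2.896)
E
```

```text
t 15.45 pos [0.5342 0.0572 0.0334] yaw 2.894 F [-0.2  0.3 -0.9] Mz [0.   0.08 0.05] w 0.0378 q1,6 [-0.02  0.23]
shift [ 0.0046 -0.0001  0.0034] turn [ 0.001  0.001 -0.002]
```

Call:
jog_arm(
  increments=[
    [0,0,0.003,0,0,0,0.0],
    [0,0,0.0015,0,0,0,0.0],
    [0,0,0.0,0,0,0,0.0],
    [0,0,0.0,0,0,0,0.0],
    [0,0,0,0,0,0,0.0],
  ],
)

```text
time_s: 15.95
tool_pos: [0.536, 0.0587, 0.0318]
orientation: [[-0.97, 0.244, 0.006], [0.244, 0.97, 0.003], [-0.005, 0.005, -1.0]]
contact_force: [-0.7, 1.5, 0.2]
gripper_width: 0.038
```

Call:
jog_arm(
  increments=[
    [0,0,0.0015,0,0,0,0.0],
    [0,0,0.0,0,0,0,0.0],
    [0,0,0.0,0,0,0,0.0],
    [0,0,0.0,0,0,0,0.0],
    [0,0,0,0,0,0,0.0],
  ],
)

```text
time_s: 16.45
tool_pos: [0.5365, 0.0593, 0.031]
orientation: [[-0.97, 0.244, 0.007], [0.244, 0.97, 0.005], [-0.006, 0.007, -1.0]]
contact_force: [-1.0, 1.9, 2.5]
gripper_width: 0.0378
```

```bash
python3 - <<'E'
from h import *
go(jig(-.027,-.040,.03),2.896)
E
```

```text
t 16.45 pos [0.5365 0.0593 0.031 ] yaw 2.895 F [-1.   1.9  2.5] Mz [ 0.21  0.19 -0.04] w 0.0378 q1,6 [-0.02  0.23]
shift [ 0.0064 -0.0028  0.001 ] turn [ 0.007  0.006 -0.001]
```

Contact comes early with a +y force, so the branch is riding on the −y face. I'll move +y while lowering.

Call:
jog_arm(
  increments=[
    [0,0.003,0.0,0.005,0.005,0,0.0],
    [0,0,0.0015,0,0,0,0.0],
    [0,0,0.0015,0,0,0,0.0],
    [0,0,0.0,0,0,0,0.0],
    [0,0,0,0,0,0,0.0],
  ],
)

```text
time_s: 16.95
tool_pos: [0.5375, 0.0624, 0.0276]
orientation: [[-0.97, 0.244, 0.001], [0.244, 0.97, 0.001], [-0.001, 0.001, -1.0]]
contact_force: [-0.5, 0.6, 1.6]
gripper_width: 0.0377
```

```bash
python3 - <<'E'
from h import *
go(jig(-.027,-.036,.026),2.896)
E
```

```text
t 16.95 pos [0.5375 0.0624 0.0276] yaw 2.895 F [-0.5  0.6  1.6] Mz [ 0.16  0.11 -0.05] w 0.0377 q1,6 [-0.01  0.24]
shift [ 0.0066 -0.002   0.0016] turn [ 0.001  0.001 -0.001]
```

Call:
jog_arm(
  increments=[
    [0,0.001,-0.001,0,0,0,0.0],
    [-0.005,0,0,0,0,0,0.0],
    [-0.004,0,0,0,0,0,0.0],
    [-0.003,0,0.0,0,0,0,0.0],
    [0,0,0,0,0,0,0.0],
  ],
)

```text
time_s: 17.45
tool_pos: [0.5485, 0.06, 0.0272]
orientation: [[-0.97, 0.244, -0.003], [0.244, 0.97, 0.0], [0.003, -0.0, -1.0]]
contact_force: [0.0, 0.3, 0.2]
gripper_width: 0.0375
```

```bash
python3 - <<'E'
from h import *
go(jig(-.005,-.0335,.0275),2.896)
for n,(x0,y0,W,H,k) in dict(side=(265,180,100,70,8),top=(225,170,90,100,6)).items():
    im=cv2.resize(read_camera(n)[y0:y0+H,x0:x0+W],None,fx=k,fy=k,interpolation=2)
    cv2.imwrite(f"pics/p3{n}.png",im)
E
```

```text
t 17.45 pos [0.5485 0.06   0.0272] yaw 2.895 F [0.  0.3 0.2] Mz [ 0.13  0.02 -0.07] w 0.0375 q1,6 [-0.01  0.23]
shift [-0.0042  0.0001 -0.0004] turn [-0.    -0.003 -0.001]
```

View pics/p3side.png

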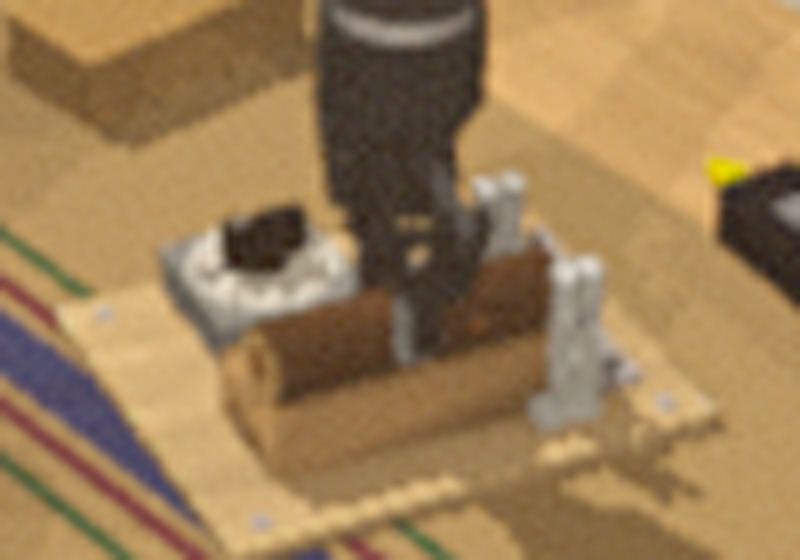

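View pics/p3top.png

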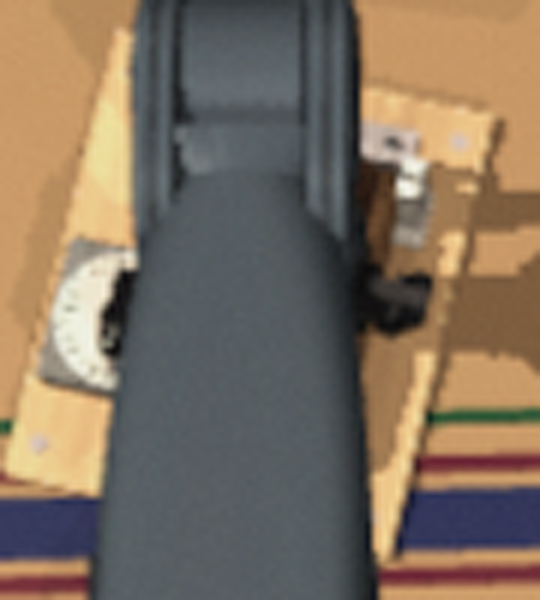

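Branch is in the V, with its near end at (262,365), near the V's open end. I'll keep sliding to the stop.

Call:
jog_arm(
  increments=[
    [-0.003,0,0,0,0,0,0.0],
    [-0.002,0,0,0,0,0,0.0],
    [0,0,0,0,0,0,0.0],
    [0,0,0.0,0,0,0,0.0],
    [0,0,0,0,0,0,0.0],
  ],
)

```text
time_s: 18.05
tool_pos: [0.5516, 0.0592, 0.0272]
orientation: [[-0.97, 0.244, -0.007], [0.244, 0.97, 0.001], [0.007, -0.001, -1.0]]
contact_force: [-2.3, 2.0, 1.4]
gripper_width: 0.0377
```

Call:
jog_arm(
  increments=[
    [-0.002,0,0,0,0,0,0.0],
    [0,0,0,0,0,0,0.0],
    [0,0,0,0,0,0,0.0],
    [0,0,0.0,0,0,0,0.0],
    [0,0,0,0,0,0,0.0],
  ],
)

```text
time_s: 18.55
tool_pos: [0.5515, 0.0593, 0.0271]
orientation: [[-0.97, 0.244, -0.011], [0.244, 0.97, 0.002], [0.011, -0.001, -1.0]]
contact_force: [-2.6, 1.8, 1.3]
gripper_width: 0.0375
```

```bash
python3 - <<'E'
from h import *
go(jig(-.005,-.0335,.0275),2.896)
E
```

```text
t 18.55 pos [0.5515 0.0593 0.0271] yaw 2.895 F [-2.6  1.8  1.3] Mz [ 0.3   0.43 -0.13] w 0.0375 q1,6 [-0.01  0.23]
shift [-0.0011  0.0001 -0.0004] turn [-0.001 -0.011 -0.001]
```

Call:
jog_arm(
  increments=[
    [-0.004,0,0,0,0,0,0.0],
    [-0.003,0,0,0,0,0,0.0],
    [0,0,0,0,0,0,0.0],
    [0,0,0.0,0,0,0,0.0],
    [0,0,0,0,0,0,0.0],
  ],
)

```text
time_s: 19.05
tool_pos: [0.5511, 0.0594, 0.0271]
orientation: [[-0.969, 0.244, -0.025], [0.244, 0.97, 0.005], [0.026, -0.001, -1.0]]
contact_force: [-3.4, 0.7, 2.1]
gripper_width: 0.0378
```

```bash
python3 - <<'E'
from h import *
go(jig(-.005,-.0335,.0275),2.896)
for n,(x0,y0,W,H,k) in dict(side=(265,180,100,70,8)).items():
    im=cv2.resize(read_camera(n)[y0:y0+H,x0:x0+W],None,fx=k,fy=k,interpolation=2)
    cv2.imwrite(f"pics/p4{n}.png",im)
E
```

```text
t 19.05 pos [0.5511 0.0594 0.0271] yaw 2.895 F [-3.4  0.7  2.1] Mz [ 0.28  0.54 -0.16] w 0.0378 q1,6 [-0.02  0.23]
shift [-0.0015  0.0001 -0.0004] turn [-0.001 -0.026 -0.001]
```

View pics/p4side.png

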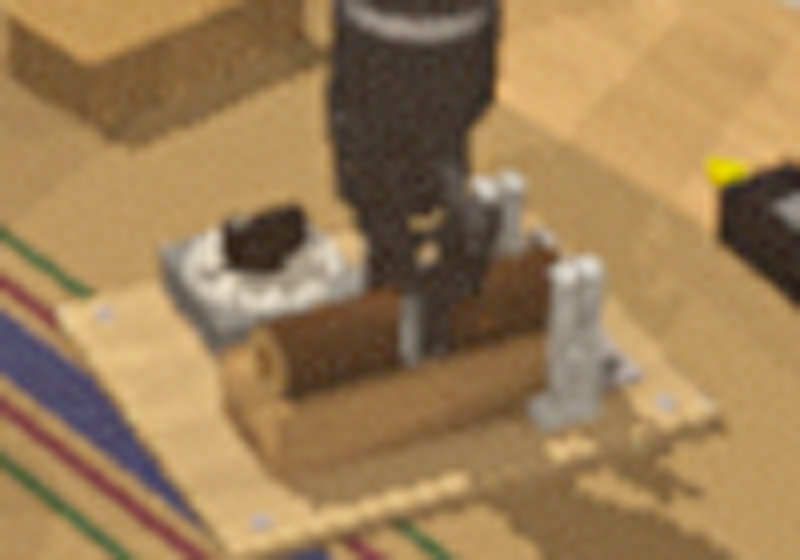

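```bash
python3 - <<'E'
from h import *
for x in(-.085,-.077,-.07):print(x,((pj("side",jig(x,-.037,.055))-[265,180]+.5)*8).round())
print(((pj("side",jig(-.087,-.037,.027))-[265,180]+.5)*8).round())
E
```

```text
-0.085 [247. 375.]
-0.077 [263. 370.]
-0.07 [277. 366.]
[244. 425.]
```

Call:
jog_arm(
  increments=[
    [-0.001,0,0,0,-0.026,0,0.0],
    [0,0,0.001,0,0,0,0.0],
    [0,0,0,0,0,0,0.0],
    [0,0,0.0,0,0,0,0.0],
    [0,0,0,0,0,0,0.0],
  ],
)

```text
time_s: 19.6
tool_pos: [0.552, 0.0594, 0.027]
orientation: [[-0.97, 0.245, 0.002], [0.245, 0.97, -0.001], [-0.002, -0.0, -1.0]]
contact_force: [-3.4, 1.6, 2.4]
gripper_width: 0.0369
```

```bash
python3 - <<'E'
from h import *
go(jig(-.005,-.0335,.0265),2.896)
E
```

```text
t 19.6 pos [0.552  0.0594 0.027 ] yaw 2.894 F [-3.4  1.6  2.4] Mz [ 0.3   0.67 -0.24] w 0.0369 q1,6 [-0.01  0.23]
shift [-0.0007 -0.0001  0.0005] turn [-0.     0.002 -0.002]
```

Call:
jog_arm(
  increments=[
    [0,0,0,0,0,0,0.06],
    [0,0,0,0,0,0,0.06],
    [0,0,0,0,0,0,0.06],
    [0,0,0.0,0,0,0,0.06],
    [0,0,0,0,0,0,0.06],
  ],
)

```text
time_s: 20.1
tool_pos: [0.5557, 0.0576, 0.0267]
orientation: [[-0.97, 0.244, 0.008], [0.244, 0.97, -0.004], [-0.009, -0.002, -1.0]]
contact_force: [-0.5, 0.9, -0.2]
gripper_width: 0.0599
```

Call:
jog_arm(
  increments=[
    [0,0,-0.01,0,0,0,0.06],
    [0,0,-0.02,0,0,0,0.06],
    [0,0,-0.025,0,0,0,0.06],
    [0,0,-0.02,0,0,0,0.06],
    [0,0,0,0,0,0,0.0],
  ],
)

```text
time_s: 20.6
tool_pos: [0.5548, 0.0577, 0.1058]
orientation: [[-0.97, 0.244, 0.008], [0.244, 0.97, -0.004], [-0.009, -0.002, -1.0]]
contact_force: [0.5, 0.2, 0.3]
gripper_width: 0.047
```

```bash
python3 - <<'E'
from h import *
go(jig(-.005,-.0335,.08),2.896)
for n,(x0,y0,W,H,k) in dict(side=(265,180,100,70,8)).items():
    im=cv2.resize(read_camera(n)[y0:y0+H,x0:x0+W],None,fx=k,fy=k,interpolation=2)
    cv2.imwrite(f"pics/p5{n}.png",im)
E
```

```text
t 20.6 pos [0.5548 0.0577 0.1058] yaw 2.895 F [0.5 0.2 0.3] Mz [-0.03 -0.07  0.06] w 0.047 q1,6 [-0.01  0.23]
shift [0.0028 0.0008 0.0257] turn [-0.002  0.009 -0.001]
```

View pics/p5side.png

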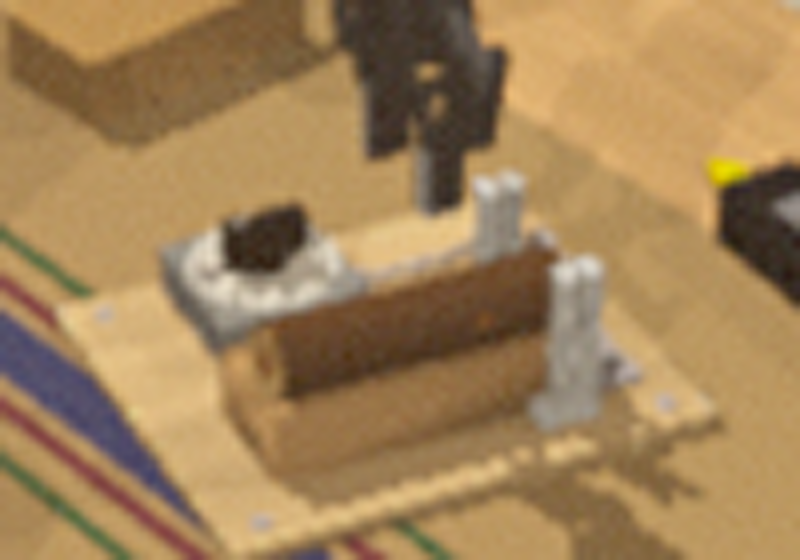

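The branch lies in the V, its near end at (270,362) where the seated end should appear. I'll shut the fingers and lower onto it.

Call:
jog_arm(
  increments=[
    [0.001,0.0008,0.008,0,0.009,0,0.0],
    [0,0,0.012,0,0,0,0.0],
    [0,0,0.01,0,0,0,0.0],
    [0,0,0.006,0,0,0,0.0],
    [0,0,0,0,0,0,0.0],
  ],
)

```text
time_s: 21.15
tool_pos: [0.5489, 0.0588, 0.0588]
orientation: [[-0.97, 0.244, -0.013], [0.244, 0.97, -0.002], [0.012, -0.005, -1.0]]
contact_force: [0.2, 0.7, -0.5]
gripper_width: -0.0002
```

```bash
python3 - <<'E'
from h import *
go(jig(-.003,-.0335,.055),2.896)
E
```

```text
t 21.15 pos [0.5489 0.0588 0.0588] yaw 2.895 F [ 0.2  0.7 -0.5] Mz [ 0.01 -0.02  0.02] w -0.0002 q1,6 [-0.01  0.23]
shift [-0.0055  0.0012  0.0038] turn [-0.005 -0.012 -0.001]
```

Call:
jog_arm(
  increments=[
    [-0.0055,0.0012,0,-0.005,-0.012,0,0.0],
    [0,0,0.002,0,0,0,0.0],
    [0,0,0,0,0,0,0.0],
    [0,0,0,0,0,0,0.0],
    [0,0,0,0,0,0,0.0],
  ],
)

```text
time_s: 21.65
tool_pos: [0.5548, 0.0586, 0.0561]
orientation: [[-0.97, 0.244, -0.0], [0.244, 0.97, 0.0], [0.0, 0.0, -1.0]]
contact_force: [-0.8, -0.3, 0.2]
gripper_width: -0.0001
```

```bash
python3 - <<'E'
from h import *
go(jig(-.003,-.0335,.053),2.896)
E
```

```text
t 21.65 pos [0.5548 0.0586 0.0561] yaw 2.895 F [-0.8 -0.3  0.2] Mz [ 0.06 -0.01  0.03] w -0.0001 q1,6 [-0.02  0.23]
shift [0.0003 0.     0.0031] turn [ 0.    -0.    -0.001]
```

Call:
jog_arm(
  increments=[
    [0,0,0.002,0,0,0,0.0],
    [0,0,0.001,0,0,0,0.0],
    [0,0,0,0,0,0,0.0],
    [0,0,0,0,0,0,0.0],
    [0,0,0,0,0,0,0.0],
  ],
)

```text
time_s: 22.15
tool_pos: [0.5556, 0.0586, 0.0539]
orientation: [[-0.97, 0.244, 0.002], [0.244, 0.97, 0.0], [-0.002, 0.001, -1.0]]
contact_force: [-0.1, 0.7, -1.2]
gripper_width: -0.0
```

Call:
jog_arm(
  increments=[
    [0,0,0.001,0,0,0,0.0],
    [0,0,0.001,0,0,0,0.0],
    [0,0,0,0,0,0,0.0],
    [0,0,0,0,0,0,0.0],
    [0,0,0,0,0,0,0.0],
  ],
)

```text
time_s: 22.65
tool_pos: [0.5555, 0.0586, 0.0516]
orientation: [[-0.97, 0.244, 0.002], [0.244, 0.97, 0.0], [-0.002, 0.001, -1.0]]
contact_force: [-0.2, 0.1, -0.0]
gripper_width: 0.0001
```

```bash
python3 - <<'E'
from h import *
go(jig(-.003,-.0335,.053),2.896)
for n,(x0,y0,W,H,k) in dict(side=(265,180,100,70,8)).items():
    im=cv2.resize(read_camera(n)[y0:y0+H,x0:x0+W],None,fx=k,fy=k,interpolation=2)
    cv2.imwrite(f"pics/p6{n}.png",im)
E
```

```text
t 22.65 pos [0.5555 0.0586 0.0516] yaw 2.895 F [-0.2  0.1 -0. ] Mz [ 0.05 -0.   -0.  ] w 0.0001 q1,6 [-0.02  0.23]
shift [ 0.0009 -0.0002 -0.0014] turn [ 0.001  0.002 -0.001]
```

View pics/p6side.png

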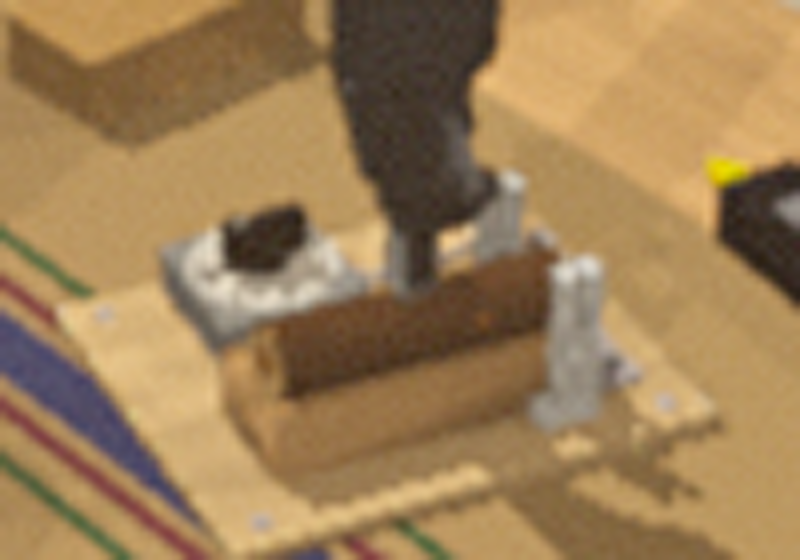

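The shut fingers are at (415,290), centred just above the branch's top line. Continuing in 1 mm steps.

Call:
jog_arm(
  increments=[
    [0,0,0.001,0,0,0,0.0],
    [0,0,0.001,0,0,0,0.0],
    [0,0,0,0,0,0,0.0],
    [0,0,0,0,0,0,0.0],
    [0,0,0,0,0,0,0.0],
  ],
)

```text
time_s: 23.2
tool_pos: [0.5559, 0.0586, 0.0502]
orientation: [[-0.97, 0.244, 0.003], [0.244, 0.97, 0.0], [-0.003, 0.001, -1.0]]
contact_force: [0.0, 0.2, 0.4]
gripper_width: 0.0004
```

Call:
jog_arm(
  increments=[
    [0,0,0.001,0,0,0,0.0],
    [0,0,0.001,0,0,0,0.0],
    [0,0,0,0,0,0,0.0],
    [0,0,0,0,0,0,0.0],
    [0,0,0,0,0,0,0.0],
  ],
)

```text
time_s: 23.7
tool_pos: [0.5562, 0.0586, 0.0502]
orientation: [[-0.97, 0.244, 0.004], [0.244, 0.97, 0.0], [-0.004, 0.001, -1.0]]
contact_force: [-0.3, -0.0, 1.7]
gripper_width: 0.0001
```

Call:
jog_arm(
  increments=[
    [0,0,0.001,0,0,0,0.0],
    [0,0,0.001,0,0,0,0.0],
    [0,0,0.001,0,0,0,0.0],
    [0,0,0.001,0,0,0,0.0],
    [0,0,0.001,0,0,0,0.0],
  ],
)

```text
time_s: 24.2
tool_pos: [0.5562, 0.0586, 0.0501]
orientation: [[-0.97, 0.244, 0.006], [0.244, 0.97, -0.0], [-0.005, 0.001, -1.0]]
contact_force: [-3.1, 0.4, 5.7]
gripper_width: -0.0003
```

```bash
python3 - <<'E'
from h import *
go(jig(-.003,-.0335,.050),2.896)
E
```

```text
t 24.2 pos [0.5562 0.0586 0.0501] yaw 2.895 F [-3.1  0.4  5.7] Mz [ 0.02  0.47 -0.03] w -0.0003 q1,6 [-0.01  0.23]
shift [ 0.0017 -0.0004  0.    ] turn [ 0.001  0.005 -0.001]
```

Call:
jog_arm(
  increments=[
    [0,0,0.0015,0,0.003,0,0.0],
    [0,0,0.0015,0,0,0,0.0],
    [0,0,0.0015,0,0,0,0.0],
    [0,0,0.001,0,0,0,0.0],
    [0,0,0,0,0,0,0.0],
  ],
)

```text
time_s: 24.7
tool_pos: [0.5563, 0.0586, 0.0503]
orientation: [[-0.97, 0.244, 0.005], [0.244, 0.97, 0.0], [-0.005, 0.001, -1.0]]
contact_force: [-0.6, 0.2, 0.6]
gripper_width: 0.0004
```

```bash
python3 - <<'E'
from h import *
go(jig(-.003,-.0335,.050),2.896)
E
```

```text
t 24.7 pos [0.5563 0.0586 0.0503] yaw 2.896 F [-0.6  0.2  0.6] Mz [ 0.05  0.02 -0.05] w 0.0004 q1,6 [-0.02  0.23]
shift [ 0.0017 -0.0004  0.0003] turn [ 0.001  0.005 -0.   ]
```

Call:
jog_arm(
  increments=[
    [0,0,0.001,0,0,0,0.0],
    [0,0,0.002,0,0,0,0.0],
    [0.0003,0,0.0025,0,0,0,0.0],
    [0.0003,0,0.0025,0,0,0,0.0],
    [0.0003,0,0.0025,0,0,0,0.0],
  ],
)

```text
time_s: 25.2
tool_pos: [0.5566, 0.0586, 0.05]
orientation: [[-0.97, 0.243, 0.01], [0.243, 0.97, -0.001], [-0.01, 0.002, -1.0]]
contact_force: [-4.6, -0.6, 10.7]
gripper_width: -0.0002
```

```bash
python3 - <<'E'
from h import *
go(jig(-.003,-.0335,.050),2.896)
E
```

```text
t 25.2 pos [0.5566 0.0586 0.05  ] yaw 2.896 F [-4.6 -0.6 10.7] Mz [-0.09  1.08 -0.  ] w -0.0002 q1,6 [-0.01  0.23]
shift [ 0.002  -0.0005 -0.    ] turn [ 0.002  0.01  -0.   ]
```

Call:
jog_arm(
  increments=[
    [0.001,0,0.003,0,0.006,0,0.0],
    [0.001,0,0.0035,0,0.006,0,0.0],
    [0.001,0,0.0035,0,0.004,0,0.0],
    [0.001,0,0.0035,0,0.004,0,0.0],
    [0.001,0,0.0035,0,0.004,0,0.0],
  ],
)

```text
time_s: 25.7
tool_pos: [0.5564, 0.0587, 0.0499]
orientation: [[-0.97, 0.243, 0.001], [0.243, 0.97, 0.002], [-0.001, 0.002, -1.0]]
contact_force: [-5.0, -0.4, 14.6]
gripper_width: 0.0001
```

```bash
python3 - <<'E'
from h import *
go(jig(-.003,-.0335,.050),2.896)
E
```

```text
t 25.7 pos [0.5564 0.0587 0.0499] yaw 2.896 F [-5.  -0.4 14.6] Mz [-0.14  1.06 -0.02] w 0.0001 q1,6 [-0.02  0.23]
shift [ 0.0018 -0.0005 -0.0001] turn [ 0.002  0.001 -0.   ]
```

Call:
jog_arm(
  increments=[
    [0.0013,0,0.0036,0,0.002,0,0.0],
    [0.0013,0,0.0036,0,0.002,0,0.0],
    [0.0013,0,0.0036,0,0.002,0,0.0],
    [0.0013,0,0.0036,0,0.002,0,0.0],
    [0.0013,0,0.0036,0,0.002,0,0.0],
  ],
)

```text
time_s: 26.2
tool_pos: [0.5566, 0.0586, 0.0499]
orientation: [[-0.97, 0.244, 0.01], [0.244, 0.97, 0.0], [-0.01, 0.003, -1.0]]
contact_force: [-5.3, -1.3, 14.7]
gripper_width: -0.0
```

```bash
python3 - <<'E'
from h import *
go(jig(-.003,-.0335,.050),2.896)
for n,(x0,y0,W,H,k) in dict(side=(265,180,100,70,8),top=(225,170,90,100,6)).items():
    im=cv2.resize(read_camera(n)[y0:y0+H,x0:x0+W],None,fx=k,fy=k,interpolation=2)
    cv2.imwrite(f"pics/p7{n}.png",im)
for _ in range(4):read_camera("side")
go(jig(-.003,-.0335,.050),2.896)
E
```

```text
t 26.2 pos [0.5566 0.0586 0.0499] yaw 2.895 F [-5.3 -1.3 14.7] Mz [-0.15  1.05 -0.01] w -0.0 q1,6 [-0.02  0.23]
shift [ 0.002  -0.0005 -0.0001] turn [ 0.003  0.01  -0.001]
t 26.5 pos [0.5566 0.0586 0.0499] yaw 2.895 F [-3.6 -0.5 14.3] Mz [-0.15  0.99 -0.  ] w -0.0 q1,6 [-0.02  0.23]
shift [ 0.002  -0.0005 -0.0001] turn [ 0.003  0.01  -0.001]
```

View pics/p7side.png

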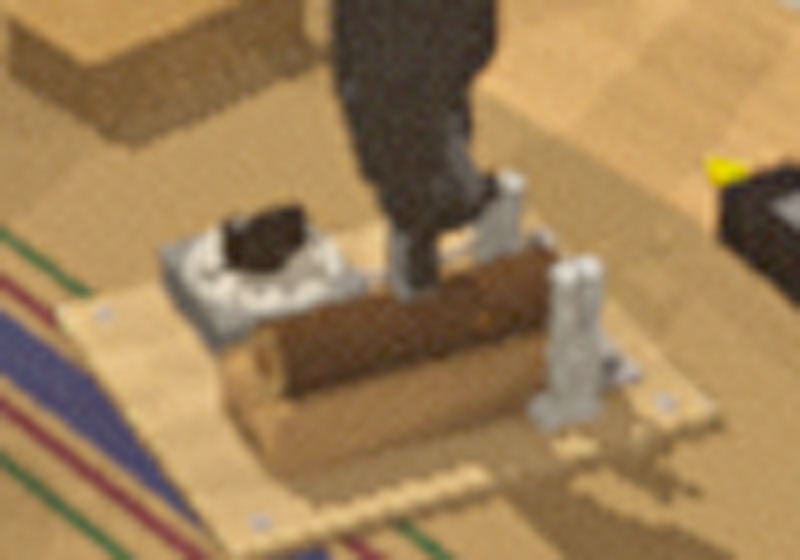

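View pics/p7top.png

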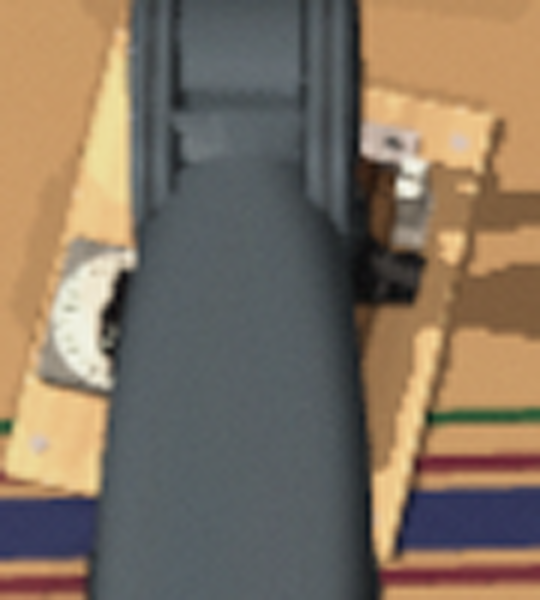

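The push holds at 14.3–14.7 N. The branch lies in the V with its near end at (270,362), and the knob is unchanged at zero. Handing in.

```bash
python3 -c "
from station import *
print(close_job());s=get_state();print(s['time_s'],s['contact_force'])"
```

```text
the job is handed in; nothing more can be done
None
the job is handed in; nothing more can be done
```

I reset the slice counter, laid the 40 × 150 mm branch in the V against the end stop, and handed in while still pressing it down. No verdict was given. The job took about 26.5 s of the 61 s.

**What the last checks showed:**
- **Counter:** I turned the knob anticlockwise about 0.85 rad until it hit its stop, where the torque rose from 0.06 to 0.97 N m. In the pictures the pointer is at zero. The grip bar itself looked about 0.06 rad further round than the jig's axis, which is near the limit of what the pictures can resolve.
- **End stop:** the branch stopped moving forward with about 3.4 N against it. In the side picture its near end is where a seated branch should be, within 1–2 mm.
- **Pressing:** shut fingers pressed down with 14.7 N, easing to 14.3 N after 0.3 s. They also pushed 4–5 N sideways, toward the end stop.

**What went wrong or disagreed:**
- **Height reading:** the real finger ends sat about 22 mm higher than the reported tool position. The first attempt to grip the knob therefore closed on nothing, just above it. I corrected for this afterwards.
- **Sideways position:** the pictures put the branch about 5 mm off to one side of the V, but the contact force showed that shift was wrong. I moved it back by force.
- **Both V faces:** I could not see the branch touching both faces. I infer it from the free release, the fingers shut on top and a near-zero sideways force.

I saw none of the other loose pieces move, though I did not compare them all at the end.

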